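# Feeler-check specimen holders and ready the tester

### The job

Take the feeler blade from its stand and slide it down into the slot of each aluminium specimen holder, pressing on the pad inside: in a good holder the pad yields with a light drag and goes fully down to its seat, in a bad one it is jammed; do not force it. Put the blade back in its stand, slide every good holder over the bench, without lifting it, until it is wholly on the grey strip, and leave the bad ones off the strip. Only when all that is done, flip the toggle on the white control box to its other side; leave the loupe and the disc alone.

Things in the scene. Friction and masses are not known exactly. Their poses are not given: they have to be found in the camera images.
- block1: one of 4 or 5 like aluminium holders (None if absent), 60 (x) x 56 (y) x 45 high, 0.4 kg, loose; origin under its centre. A slot open at top and ends runs along its y at x = 0: 14 wide at the top, sloping to 7 at height 35. In it a dark pad, top at height 27: in a good one it slides down 13 to its seat (height 14) with 2 to 4 N of drag, in a bad one it is jammed hard. Only the blade can tell.
- block2: one of 4 or 5 like aluminium holders (None if absent), 60 (x) x 56 (y) x 45 high, 0.4 kg, loose; origin under its centre. A slot open at top and ends runs along its y at x = 0: 14 wide at the top, sloping to 7 at height 35. In it a dark pad, top at height 27: in a good one it slides down 13 to its seat (height 14) with 2 to 4 N of drag, in a bad one it is jammed hard. Only the blade can tell.
- block3: one of 4 or 5 like aluminium holders (None if absent), 60 (x) x 56 (y) x 45 high, 0.4 kg, loose; origin under its centre. A slot open at top and ends runs along its y at x = 0: 14 wide at the top, sloping to 7 at height 35. In it a dark pad, top at height 27: in a good one it slides down 13 to its seat (height 14) with 2 to 4 N of drag, in a bad one it is jammed hard. Only the blade can tell.
- block4: one of 4 or 5 like aluminium holders (None if absent), 60 (x) x 56 (y) x 45 high, 0.4 kg, loose; origin under its centre. A slot open at top and ends runs along its y at x = 0: 14 wide at the top, sloping to 7 at height 35. In it a dark pad, top at height 27: in a good one it slides down 13 to its seat (height 14) with 2 to 4 N of drag, in a bad one it is jammed hard. Only the blade can tell.
- block5: one of 4 or 5 like aluminium holders (None if absent), 60 (x) x 56 (y) x 45 high, 0.4 kg, loose; origin under its centre. A slot open at top and ends runs along its y at x = 0: 14 wide at the top, sloping to 7 at height 35. In it a dark pad, top at height 27: in a good one it slides down 13 to its seat (height 14) with 2 to 4 N of drag, in a bad one it is jammed hard. Only the blade can tell.
- pad1 (a joint): pad in the slot of block1: 0 as at the start, grows as it is pressed down (m); 0.013 is fully seated. Jammed, it gives about 1 mm. It stays where it is left.
- pad2 (a joint): pad in the slot of block2: 0 as at the start, grows as it is pressed down (m); 0.013 is fully seated. Jammed, it gives about 1 mm. It stays where it is left.
- pad3 (a joint): pad in the slot of block3: 0 as at the start, grows as it is pressed down (m); 0.013 is fully seated. Jammed, it gives about 1 mm. It stays where it is left.
- pad4 (a joint): pad in the slot of block4: 0 as at the start, grows as it is pressed down (m); 0.013 is fully seated. Jammed, it gives about 1 mm. It stays where it is left.
- pad5 (a joint): pad in the slot of block5: 0 as at the start, grows as it is pressed down (m); 0.013 is fully seated. Jammed, it gives about 1 mm. It stays where it is left.
- blade: steel feeler blade, 4 thick (its x) x 18 wide (its y), rounded tip, 50 long below the shoulders of its grey handle; origin at the tip, z up along the handle. The handle is 16 (x) x 26 (y) and reaches from 50 to 95 above the tip: grip it from above across its x. About 0.07 kg. It starts upright in the stand, its x and y axes parallel to the stand's.
- stand: fixed grey blade stand, base 70 x 70 x 10 with a body 50 (x) x 56 (y) up to height 60; origin at the centre of its underside. In the middle of its top is a pocket 10 (x) x 24 (y), 50 deep (floor at height 10); the blade hangs in it tip down, the handle's shoulders on the top at height 60, the blade tip at height 10.
- mat: grey strip marked on the black bench beyond the blocks, 140 (x) x 560 (y), flush (no raised edge); origin at its centre
- box: fixed white control box 100 (x) x 80 (y) x 50 high with the bat toggle in the middle of its top; origin at the centre of its underside. The toggle tips along the box's x axis.
- toggle (a joint): bat toggle on the control box: -0.42 rad leans to the box's -x (as at the start), +0.42 leans to the box's +x (flipped). Hinged about the box's y at height 52; bat of radius 4, ball of radius 7 centred 38 from the hinge. Heavy-headed: it falls to either end once past centre; under 1 N at the ball tips it.
- toggle_tip (a point): centre of the ball at the toggle's end
- loupe: aluminium round loupe, diameter 40, 44 high, standing loose: leave alone; origin under its centre
- disc: steel reference disc, diameter 60, 12 thick, lying loose: leave alone; origin under its centre
Not all that is in view belongs to the job. Leave any red look-alike of the box alone.

How it is judged:
By the outcome, as a careful person would: the job done as asked, in the order asked, and still so for the second after the job is handed in, with the robot touching nothing.
Of block3, block4, block5 only 2 to 3 are there at a start; the rules pass over those that are not, and their reading is None.
At some moment in a run one of block1, block2, block3, block4, block5 may be knocked a few centimetres aside while the robot is not near it.
It also fails if it takes over 208 s, if anything falls off the work surface, if the arm or the gripper's body presses on something with over 40 N, if the wrist force passes 120 N, or if a joint passes its speed limit or range.

### The arm

A 6-joint arm with a two-finger parallel gripper is mounted at the origin on the work surface. World frame = base frame: x ahead of the robot, y to its left, z up, the work surface at z = 0. Lengths are in m, angles in rad, forces in N, time in s.
With the tool pointing down it reaches from about 0.25 to 0.725 m from the base axis. Payload 4 kg.
Tool frame: the origin (TCP) lies midway between the tips of the shut fingers; the grasp point (between the pads) lies 19 mm behind it; z points along the fingers, y is the line along which they close (so a half turn about z gives the same grasp; the last joint's range is limited). The gripper opens to 85 mm and grips with 20 to 120 N. Pads are 22 mm wide; open, the fingers measure 114 mm over their backs; the gripper's body (76 mm by 85 mm) begins 54 mm behind the grasp point. The pads swing forward as they close: fully open they stand 13 mm farther back than shut.
Start: joints at [-1.25, 0.241, 0.005, 1.335, 0, 1.571], TCP at [0.158, -0.474, 0.21] pointing down, gripper open.
Joint ranges: [-2.72, 2.72], [-1.05, 1.87], [-1.09, 1.28], [-1.99, 2.15], [-1.42, 1.44], [-3.14, 3.14]. Speed limits (rad/s): [2.79, 2.79, 3.14, 3.14, 3.14, 3.14].

### API

Orientations are given as a unit quaternion [x, y, z, w].
In Python, from workcell import monitor, vision, job gives the robot as it stands.
- The arm moves only by the tool move_arm, never from a script. Its argument "moves" is a list that holds one entry, the list of rows, each a list of 5 numbers: the shift along the world's x, y, z in m, then the turn about the world's z in degrees, then the opening in per cent of the stroke, from 0 (shut) to 100 (fully open). In form: [[[x, y, z, turn, gripper], ...]]. A call has 1 to 5 rows; each row is the pose to reach, as a shift and turn from the pose commanded when the call began; what a row does not reach only later rows make up. A row lasts 1/8 s, in which the tool goes at most 62.5 mm and 10.7 degrees, less where a joint would pass 70% of its speed; a pose out of reach is approached as far as the arm can. A call with a gripper value outside its range is refused whole. The fingers move at their own pace and stop on an object; the grip force is fixed at half the most. Time passes only in rows, so rows that repeat a pose let the fingers close. It gives the time, the measured TCP pose, the force, the opening and the grip force at its end, in the units of the state.
- monitor.get_obs(): the state, without advancing time (a new reading comes with each control period).
- vision.camera(name): name is "scene" or "top" or "wrist"; returns a dict with "color" (480x640x3 uint8, red, green, blue), "camera_matrix" (3x3 intrinsics, pixels), "eye" and "attitude" of the camera in the world; the wrist camera has in their place "hand_eye" (4x4, takes a point from camera to tool coordinates, whose origin is the TCP and whose axes are the flange's). Camera axes: x right, y up, looking along -z (the intrinsics and any distortion apply to the point x, -y, -z); pixel columns grow to the right and rows downward; lengths in m; the calibration is good to about 2 mm. A picture is of the moment at which its call begins: read the wrist's pose just before it. There is no depth.
- job.job_done(): hands the job in; it is judged then, once.
The state is a dict: "clock": time; "joint_pos": joint angles; "joint_vel": joint speeds; "tau": joint torques, N m; "eef_pos": TCP position; "tool_rot": TCP orientation; "ft_force": force on the tool from outside, world axes, zero at the start; "ft_torque": the same for the moment, N m; "grip_width": finger opening in m; "grasp_force": force on a finger pad.
Only numpy, scipy, OpenCV 4.12 (cv2) and the standard library are available. Lean on these libraries where they do the work, as an engineer would, in place of code of your own. Each camera call takes 0.05 s, during which the arm holds its last target. There are 200 camera calls.

## Working session

There is one attempt and no reset: what is moved stays moved. The work goes in short steps, Python scripts to look and compute and a tool call to move; the robot and the scene stay as the last step left them, time stands still between calls to the robot, and variables do not carry over. Pictures are saved under pics/ and viewed, at most 14 in all, crops included, and the job is handed in when it is done.

Besides the shell and the picture viewer there is one more tool, called after "Request:" by a JSON object that holds its "name" and its "arguments", one argument or row to a line. move_arm: Moves the arm, as the interface text tells. Its arguments: {"type":"object","properties":{"moves":{"type":"array","items":{"type":"array","items":{"type":"array","items":{"type":"number"}}}}},"required":["moves"]}

```bash
ls; mkdir -p pics; python3 - <<'E'
from workcell import monitor,vision,job
import cv2,numpy as np
o=monitor.get_obs();print(o)
for n in("scene","top"):
    c=vision.camera(n);cv2.imwrite(f"pics/{n}0.png",c["color"][:,:,::-1]);print(n,{k:np.round(v,4).tolist() for k,v in c.items() if k!="color" and not isinstance(v,str)})
E
```

```text
pics
{'clock': 0.0, 'joint_pos': array([-1.25002499e+00,  2.41461339e-01,  3.72967236e-03,  1.33519577e+00,
        1.53699675e-07,  1.57078472e+00]), 'joint_vel': array([ 0.00016796,  0.00034402, -0.00023443,  0.00014563, -0.0016917 ,
        0.00196381]), 'tau': array([ 1.79975627e-04, -3.72319651e+01,  2.52405632e+01,  1.68981054e-02,
        3.90029197e-05, -1.82756526e-05]), 'eef_pos': array([ 0.15743701, -0.47385705,  0.20929093]), 'tool_rot': array([ 9.87164278e-01,  1.59704578e-01, -1.70085739e-04, -1.05189086e-03]), 'ft_force': array([-0.5280967 ,  0.86754195, -0.03086522]), 'ft_torque': array([ 0.01034627, -0.00978446, -0.04272979]), 'grasp_force': 0.0, 'grip_width': 0.08557190074133268}
scene {'camera_matrix': [[541.8891, 0.0, 325.6322], [0.0, 541.8891, 234.4574], [0.0, 0.0, 1.0]], 'eye': [0.9159, -0.527, 1.1521], 'attitude': [0.2454, 0.0879, 0.3457, 0.9014]}
top {'camera_matrix': [[440.2388, 0.0, 327.6208], [0.0, 440.2388, 240.4356], [0.0, 0.0, 1.0]], 'eye': [0.3166, -0.0805, 1.3926], 'attitude': [-0.0583, 0.0569, 0.7095, -0.7]}
```

View pics/scene0.png

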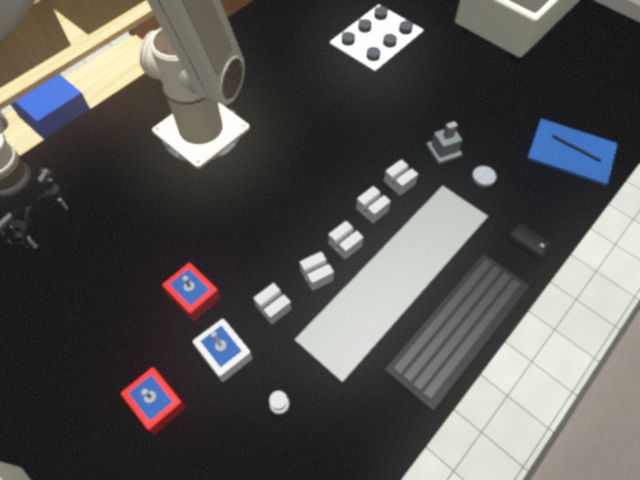

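View pics/top0.png

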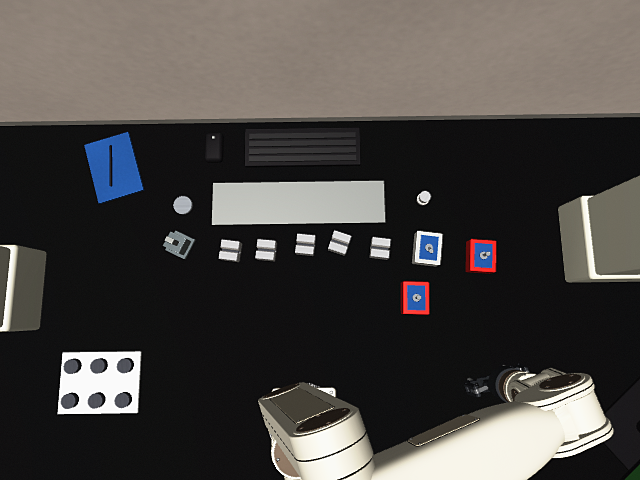

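```bash
cat > h.py <<'E'
from workcell import monitor,vision,job
import cv2,numpy as np
from scipy.spatial.transform import Rotation as R
def shot(n,save=None):
    o=monitor.get_obs();c=vision.camera(n)
    if n=="wrist":
        M=np.array(c["hand_eye"]);T=np.eye(4);T[:3,:3]=R.from_quat(o["tool_rot"]).as_matrix();T[:3,3]=o["eef_pos"]
        W=T@M;c["R"]=W[:3,:3];c["e"]=W[:3,3]
    else: c["R"]=R.from_quat(c["attitude"]).as_matrix();c["e"]=np.array(c["eye"])
    if save: cv2.imwrite(f"pics/{save}.png",c["color"][:,:,::-1])
    return c
def p2w(c,uv,z):
    uv=np.atleast_2d(np.float64(uv));K=np.array(c["camera_matrix"])
    d=(np.c_[uv,np.ones(len(uv))]@np.linalg.inv(K).T)*[1,-1,-1]@c["R"].T
    return (c["e"]+d*((z-c["e"][2])/d[:,2])[:,None])[:,:2]
def w2p(c,P):
    q=(np.atleast_2d(P)-c["e"])@c["R"]*[1,-1,-1];q=q@np.array(c["camera_matrix"]).T
    return q[:,:2]/q[:,2:]
def obs():
    o=monitor.get_obs();r=R.from_quat(o["tool_rot"]).as_matrix()
    print("t",round(o["clock"],2),"tcp",o["eef_pos"].round(4),"yaw of tool y",np.degrees(np.arctan2(r[1,1],r[0,1])).round(2),"tilt",r[:,2].round(3),"F",o["ft_force"].round(1),"w",round(o["grip_width"],4));return o
E
python3 - <<'E'
from h import *
obs()
c=shot("top")
g=cv2.cvtColor(c["color"],cv2.COLOR_RGB2GRAY)
m=(g>70).astype(np.uint8);m[:175]=0;m[275:]=0
n,l,s,ce=cv2.connectedComponentsWithStats(m)
for i in range(1,n):
    if s[i,4]<60: continue
    q=cv2.minAreaRect(np.argwhere(l==i)[:,::-1].astype(np.float32))
    print(s[i].tolist(),"w@45mm",p2w(c,q[0],.04).round(3).tolist(),"ang",q[1],round(q[2],1), p2w(c,q[0],0).round(3))
w=shot("wrist");print(w.keys(),np.array(w["hand_eye"]).round(3).tolist(),np.array(w["camera_matrix"]).round(1).tolist())
print(w["e"],w["R"].round(2))
cv2.imwrite("pics/topz.png",cv2.resize(c["color"][225:265,150:400,::-1],None,fx=3.2,fy=3.2,interpolation=cv2.INTER_CUBIC))
E
```

```text
t 0.1 tcp [ 0.1575 -0.4739  0.2094] yaw of tool y -71.62 tilt [-0.001  0.002 -1.   ] F [-0.5 -0.6  0. ] w 0.085
[92, 175, 51, 28, 983] w@45mm [[0.733, 0.588]] ang (28.376667022705078, 46.081764221191406) 76.0 [[0.745 0.608]]
[558, 176, 82, 99, 6587] w@45mm [[0.577, -0.927]] ang (98.0, 81.0) 90.0 [[ 0.584 -0.952]]
[212, 181, 174, 44, 7260] w@45mm [[0.663, 0.012]] ang (42.1070442199707, 173.05276489257812) 89.2 [[0.673 0.015]]
[417, 191, 14, 14, 145] w@45mm [[0.673, -0.384]] ang (11.31370735168457, 14.142135620117188) 45.0 [[ 0.683 -0.393]]
[173, 196, 19, 18, 271] w@45mm [[0.661, 0.379]] ang (17.0, 18.0) 90.0 [[0.671 0.393]]
[163, 231, 32, 28, 437] w@45mm [[0.537, 0.389]] ang (26.832813262939453, 22.360679626464844) 26.6 [[0.544 0.402]]
[328, 230, 24, 25, 377] w@45mm [[0.533, -0.115]] ang (18.34120750427246, 20.55480194091797) 18.4 [[ 0.54  -0.116]]
[412, 231, 31, 35, 904] w@45mm [[0.511, -0.388]] ang (28.73373794555664, 33.633419036865234) 4.8 [[ 0.517 -0.397]]
[295, 233, 21, 23, 361] w@45mm [[0.529, -0.008]] ang (18.773361206054688, 20.65069580078125) 6.3 [[ 0.535 -0.006]]
[370, 237,
[... 207 characters left out ...]
 0.234]]
[255, 239, 21, 22, 374] w@45mm [[0.514, 0.114]] ang (19.435951232910156, 20.540266036987305) 6.3 [[0.52 0.12]]
[470, 239, 26, 33, 808] w@45mm [[0.487, -0.558]] ang (32.0, 25.0) 90.0 [[ 0.492 -0.572]]
[0, 245, 46, 30, 1003] w@45mm [[0.493, 0.867]] ang (29.0, 45.0) 90.0 [[0.498 0.895]]
[0, 248, 9, 27, 200] w@45mm [[0.489, 0.924]] ang (26.0, 8.0) 90.0 [[0.494 0.953]]
dict_keys(['color', 'camera_matrix', 'hand_eye', 'R', 'e']) [[0.0, 0.962, 0.272, 0.07], [1.0, -0.0, 0.0, 0.0], [0.0, 0.272, -0.962, -0.164], [0.0, 0.0, 0.0, 1.0]] [[432.9, 0.0, 318.8], [0.0, 432.9, 241.5], [0.0, 0.0, 1.0]]
[ 0.22400537 -0.4523849   0.37395729] [[ 0.32  0.91  0.26]
 [-0.95  0.3   0.08]
 [-0.   -0.27  0.96]]
```

View pics/topz.png

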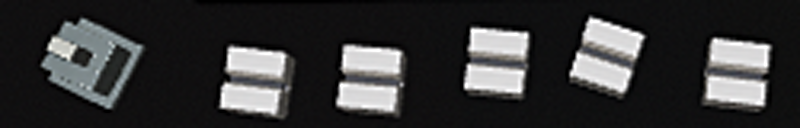

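Request:
{"name": "move_arm", "arguments": {
  "moves": [
    [[0.025, 0.055, 0.01, 0, 100], [0.05, 0.11, 0.02, 0, 100], [0.075, 0.165, 0.04, 0, 100], [0.1, 0.22, 0.06, 0, 100], [0.125, 0.275, 0.08, 0, 100]]
  ]
}}

```text
clock: 0.82
eef_pos: [0.2816, -0.2007, 0.2897]
tool_rot: [0.987, 0.159, 0.0, 0.0]
ft_force: [1.0, 0.2, -0.4]
grip_width: 0.0853
grasp_force: 0.0
```

Request:
{"name": "move_arm", "arguments": {
  "moves": [
    [[0.025, 0.055, 0, 0, 100], [0.05, 0.11, 0, 0, 100], [0.075, 0.165, 0, 0, 100], [0.1, 0.22, 0, 0, 100], [0.125, 0.275, 0, 0, 100]]
  ]
}}

```text
clock: 1.45
eef_pos: [0.4068, 0.0746, 0.2892]
tool_rot: [0.987, 0.16, 0.0, 0.0]
ft_force: [1.5, -1.5, -0.0]
grip_width: 0.0851
grasp_force: 0.0
```

Request:
{"name": "move_arm", "arguments": {
  "moves": [
    [[0.025, 0.055, 0, 0, 100], [0.05, 0.11, 0, 0, 100], [0.075, 0.165, 0, 0, 100], [0.1, 0.22, 0, 0, 100], [0.125, 0.275, 0, 0, 100]]
  ]
}}

```text
clock: 2.08
eef_pos: [0.5421, 0.2423, 0.2885]
tool_rot: [0.98, 0.199, -0.005, -0.018]
ft_force: [0.3, -0.2, 0.2]
grip_width: 0.0855
grasp_force: 0.0
```

```bash
python3 - <<'E'
from h import *
obs()
c=shot("wrist","w1");print(w2p(c,[.53,.38,.06]))
E
```

```text
t 2.08 tcp [0.5421 0.2423 0.2885] yaw of tool y -67.06 tilt [-0.017  0.034 -0.999] F [ 0.3 -0.2  0.2] w 0.0855
[[182.44814228 149.86149762]]
```

View pics/w1.png

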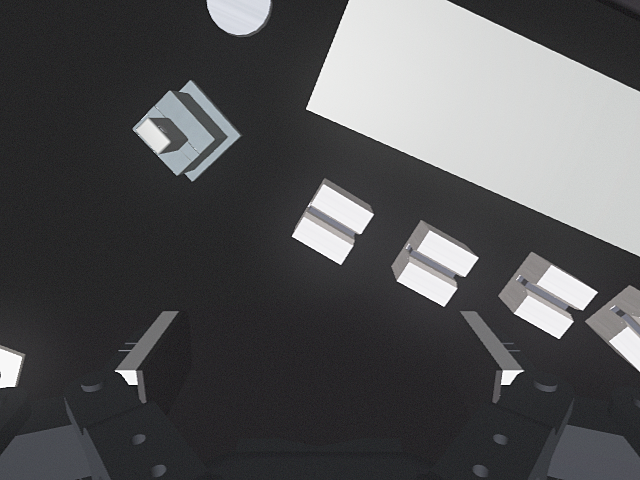

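```bash
python3 - <<'E'
from h import *
obs()
c=shot("wrist")
g=cv2.cvtColor(c["color"],cv2.COLOR_RGB2GRAY)
m=(g>185).astype(np.uint8);m[165:]=0;m[:100]=0;m[:,260:]=0
n,l,s,ce=cv2.connectedComponentsWithStats(m)
for i in range(1,n):
    if s[i,4]<60: continue
    q=cv2.boxPoints(cv2.minAreaRect(np.argwhere(l==i)[:,::-1].astype(np.float32)))
    P=p2w(c,q,.105);print(s[i],q.round(0).tolist(),P.round(4).tolist(),P.mean(0))
    for a in range(4):
        d=P[(a+1)%4]-P[a];print(np.linalg.norm(d).round(4),np.degrees(np.arctan2(d[1],d[0])).round(1))
print("base corners",p2w(c,[[240,136],[192,80],[192,181]],.01))
E
```

```text
t 2.12 tcp [0.5446 0.2442 0.2869] yaw of tool y -67.0 tilt [-0.016  0.035 -0.999] F [ 1.3  1.8 -0. ] w 0.0854
[136 123  34  34 556] [[135.0, 135.0], [148.0, 122.0], [170.0, 144.0], [158.0, 158.0]] [[0.5379, 0.4068], [0.5516, 0.4001], [0.5421, 0.3784], [0.5282, 0.385]] [0.53994489 0.39256103]
0.0152 -26.3
0.0236 -113.6
0.0154 154.5
0.0238 65.9
base corners [[0.55855894 0.34719357]
 [0.58976449 0.4084919 ]
 [0.49655074 0.37752367]]
```

Request:
{"name": "move_arm", "arguments": {
  "moves": [
    [[0, 0, -0.03, 10, 100], [0, 0, -0.06, 20, 100], [0, 0, -0.09, 30, 100], [0, 0, -0.09, 40, 100], [0, 0, -0.09, 45, 100]]
  ]
}}

```text
clock: 2.8
eef_pos: [0.5405, 0.2405, 0.1984]
tool_rot: [0.829, 0.559, -0.012, -0.015]
ft_force: [-0.8, 0.5, 0.5]
grip_width: 0.0854
grasp_force: 0.0
```

```bash
python3 - <<'E'
from h import *
o=obs();print(o["joint_pos"].round(3))
E
```

```text
t 2.8 tcp [0.5405 0.2405 0.1984] yaw of tool y -21.95 tilt [-0.038  0.012 -0.999] F [-0.8  0.5  0.5] w 0.0854
[0.405 0.456 0.284 1.428 0.026 2.358]
```

Request:
{"name": "move_arm", "arguments": {
  "moves": [
    [[0, 0.04, 0, -4, 100], [0, 0.08, 0, -4, 100], [0, 0.12, -0.01, -4, 100], [0, 0.15, -0.02, -4, 100], [0, 0.15, -0.02, -4, 100]]
  ]
}}

```text
clock: 3.42
eef_pos: [0.5399, 0.3924, 0.1774]
tool_rot: [0.848, 0.53, -0.012, -0.016]
ft_force: [-0.5, -0.3, 0.3]
grip_width: 0.0854
grasp_force: 0.0
```

```bash
python3 - <<'E'
from h import *
o=obs();print(o["joint_pos"].round(3))
c=shot("wrist","w2");print(w2p(c,[[.54,.3926,.105],[.54,.3926,.06]]))
E
```

```text
t 3.42 tcp [0.5399 0.3924 0.1774] yaw of tool y -25.96 tilt [-0.037  0.014 -0.999] F [-0.5 -0.3  0.3] w 0.0854
[0.613 0.622 0.503 1.474 0.032 2.636]
[[322.61819194 244.96194464]
 [324.65225031 225.87575031]]
```

View pics/w2.png

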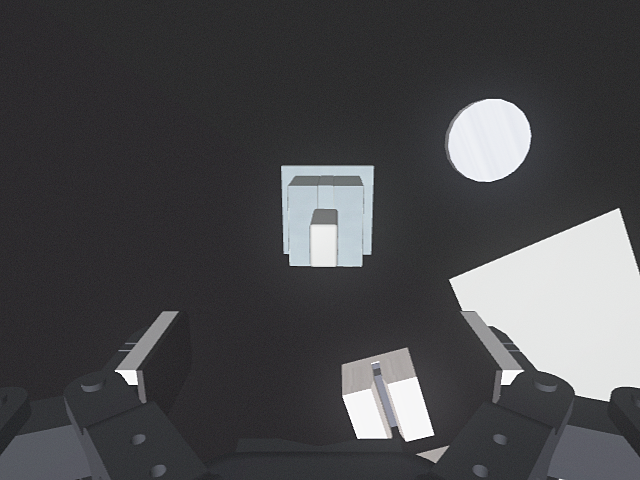

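Request:
{"name": "move_arm", "arguments": {
  "moves": [
    [[0, 0, -0.04, 0, 100], [0, 0, -0.08, 0, 100], [0, 0, -0.108, 0, 100], [0, 0, -0.108, 0, 10], [0, 0, -0.108, 0, 10]]
  ]
}}

```text
clock: 4.1
eef_pos: [0.5426, 0.3909, 0.0732]
tool_rot: [0.849, 0.528, -0.009, -0.016]
ft_force: [0.2, -0.2, 0.7]
grip_width: 0.0518
grasp_force: 0.0
```

Request:
{"name": "move_arm", "arguments": {
  "moves": [
    [[0, 0, 0, 0, 10], [0, 0, 0, 0, 10], [0, 0, 0, 0, 10], [0, 0, 0, 0, 10]]
  ]
}}

```text
clock: 4.6
eef_pos: [0.5422, 0.3919, 0.0731]
tool_rot: [0.848, 0.529, -0.009, -0.016]
ft_force: [-0.8, 0.1, 6.3]
grip_width: 0.0146
grasp_force: 60.0
```

```bash
python3 - <<'E'
from h import *
o=obs();print(o["joint_pos"].round(3),o["grasp_force"])
c=shot("wrist","w3")
E
```

```text
t 4.6 tcp [0.5422 0.3919 0.0731] yaw of tool y -26.1 tilt [-0.032  0.017 -0.999] F [-0.8  0.1  6.3] w 0.0146
[0.61  0.67  0.315 1.232 0.032 2.636] 59.99932201579213
```

View pics/w3.png

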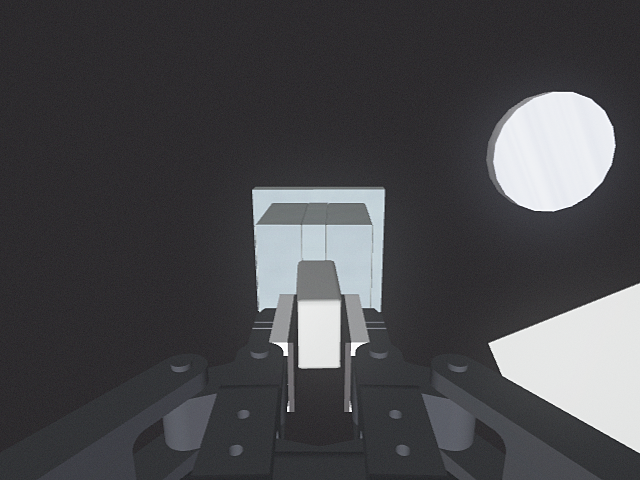

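Request:
{"name": "move_arm", "arguments": {
  "moves": [
    [[0, 0, 0.03, 0, 10], [0, 0, 0.06, 0, 10], [0, 0, 0.09, 0, 10], [-0.005, -0.04, 0.09, 8, 10], [-0.01, -0.08, 0.09, 16, 10]]
  ]
}}

```text
clock: 5.28
eef_pos: [0.5315, 0.3108, 0.1615]
tool_rot: [0.765, 0.644, -0.012, -0.014]
ft_force: [0.1, 0.4, -0.1]
grip_width: 0.0143
grasp_force: 59.2
```

Request:
{"name": "move_arm", "arguments": {
  "moves": [
    [[-0.003, -0.04, 0, 5, 10], [-0.006, -0.06, 0, 10, 10], [-0.009, -0.08, 0, 10, 10], [-0.014, -0.087, 0, 10, 10], [-0.014, -0.087, 0, 10, 10]]
  ]
}}

```text
clock: 5.9
eef_pos: [0.5173, 0.2242, 0.1613]
tool_rot: [0.708, 0.706, -0.014, -0.013]
ft_force: [0.5, 1.0, -0.9]
grip_width: 0.0143
grasp_force: 59.2
```

```bash
python3 - <<'E'
from h import *
o=obs();print(o["joint_pos"].round(3),o["grasp_force"])
c=shot("wrist","w4");p=o["eef_pos"];print(w2p(c,[p-[0,0,.063]]))
E
```

```text
t 5.9 tcp [0.5173 0.2242 0.1613] yaw of tool y -0.17 tilt [-0.038 -0.001 -0.999] F [ 0.5  1.  -0.9] w 0.0143
[0.401 0.42  0.131 1.317 0.014 1.975] 59.218773948960006
[[321.6735696  249.80427179]]
```

View pics/w4.png

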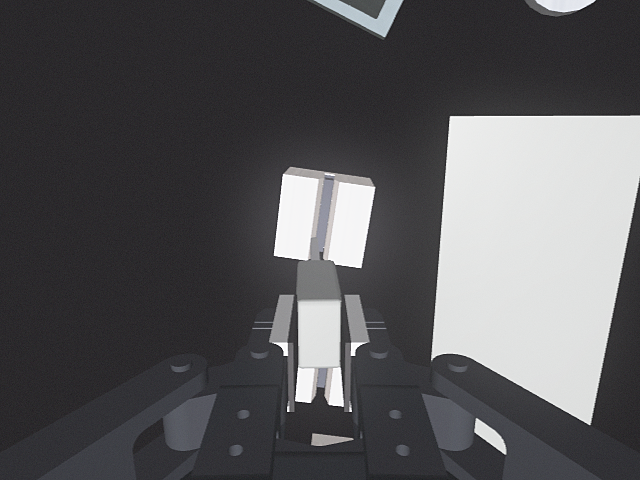

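```bash
python3 - <<'E'
from h import *
o=obs();c=shot("wrist")
q=np.float32([[286,173],[375,186],[362,268],[275,256]])
P=p2w(c,q,.045);print(P,P.mean(0))
for a in range(4):
    d=P[(a+1)%4]-P[a];print(np.linalg.norm(d).round(4),np.degrees(np.arctan2(d[1],d[0])).round(1))
p=o["eef_pos"];t=R.from_quat(o["tool_rot"]).as_matrix()[:,2];print("tip if tilted",w2p(c,[p+.063*t]))
cv2.imwrite("pics/w4z.png",cv2.resize(c["color"][160:280,260:400,::-1],None,fx=4.5,fy=4.5,interpolation=cv2.INTER_CUBIC))
E
```

```text
t 5.95 tcp [0.5175 0.2247 0.1613] yaw of tool y -0.13 tilt [-0.037 -0.001 -0.999] F [-0.1  0.3 -1.2] w 0.0143
[[0.49283866 0.26013652]
 [0.55047812 0.25190579]
 [0.54350935 0.19563801]
 [0.48400935 0.20366766]] [0.51770887 0.227837  ]
0.0582 -8.1
0.0567 -97.1
0.06 172.3
0.0572 81.1
tip if tilted [[317.33783582 249.90741597]]
```

View pics/w4z.png

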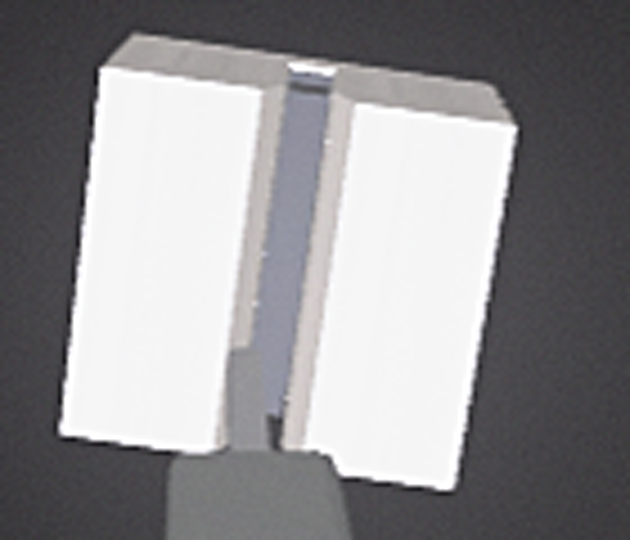

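```bash
cat >> h.py <<'E'
def blockpose(c,q,z=.045):
    P=p2w(c,q,z);e=P[1]-P[0]+P[2]-P[3];f=P[0]-P[3]+P[1]-P[2]
    return P.mean(0),np.degrees(np.arctan2(e[1],e[0])),np.degrees(np.arctan2(-f[0],f[1])),np.linalg.norm(e)/2,np.linalg.norm(f)/2
E
python3 - <<'E'
from h import *
o=obs();c=shot("wrist");p=o["eef_pos"]
t=p2w(c,[314.4,238],p[2]-.063)[0]-[0,.009];print("tip",t,t-p[:2])
# slot lines: pad edges in zoom, pad top z .027
z=lambda a:np.array(a)/4.5+[260,160]
for a,b,h in (((290,90),(252,400),.027),((328,95),(285,400),.027),((262,85),(232,350),.045),((352,100),(305,450),.045)):
    P=p2w(c,[z(a),z(b)],h);print(P.round(4).tolist(),np.degrees(np.arctan2(P[1,0]-P[0,0],P[0,1]-P[1,1])).round(1))
E
```

```text
t 6.0 tcp [0.5176 0.2249 0.1612] yaw of tool y -0.1 tilt [-0.037 -0.001 -0.999] F [-0.9  0.1 -0.6] w 0.0143
tip [0.51364732 0.22260845] [-0.00394961 -0.00229891]
[[0.5174, 0.2535], [0.5114, 0.2038]] -6.9
[[0.5232, 0.2527], [0.5167, 0.2038]] -7.6
[[0.5138, 0.2566], [0.5092, 0.217]] -6.6
[[0.5267, 0.2545], [0.5202, 0.2014]] -7.0
```

Request:
{"name": "move_arm", "arguments": {
  "moves": [
    [[0.0025, 0, 0, -7, 10], [0.0025, 0, -0.02, -7, 10], [0.0025, 0, -0.04, -7, 10], [0.0025, 0, -0.055, -7, 10], [0.0025, 0, -0.065, -7, 10]]
  ]
}}

```text
clock: 6.68
eef_pos: [0.5198, 0.2245, 0.0952]
tool_rot: [0.749, 0.662, -0.013, -0.014]
ft_force: [-0.9, 0.2, -0.1]
grip_width: 0.0141
grasp_force: 59.2
```

Request:
{"name": "move_arm", "arguments": {
  "moves": [
    [[0, 0, -0.001, 0, 10], [0, 0, -0.002, 0, 10], [0, 0, -0.003, 0, 10], [0, 0, -0.004, 0, 10], [0, 0, -0.004, 0, 10]]
  ]
}}

```text
clock: 7.3
eef_pos: [0.5201, 0.2242, 0.0923]
tool_rot: [0.75, 0.662, -0.013, -0.014]
ft_force: [0.4, 0.1, -0.6]
grip_width: 0.0141
grasp_force: 59.2
```

Request:
{"name": "move_arm", "arguments": {
  "moves": [
    [[0, 0, -0.001, 0, 10], [0, 0, -0.002, 0, 10], [0, 0, -0.002, 0, 10]]
  ]
}}

```text
clock: 7.68
eef_pos: [0.52, 0.2241, 0.09]
tool_rot: [0.75, 0.662, -0.013, -0.014]
ft_force: [-0.1, -0.2, -0.9]
grip_width: 0.0143
grasp_force: 59.2
```

Request:
{"name": "move_arm", "arguments": {
  "moves": [
    [[0, 0, -0.001, 0, 10], [0, 0, -0.002, 0, 10], [0, 0, -0.003, 0, 10], [0, 0, -0.003, 0, 10]]
  ]
}}

```text
clock: 8.18
eef_pos: [0.5201, 0.2242, 0.0872]
tool_rot: [0.75, 0.662, -0.013, -0.014]
ft_force: [-0.4, 0.2, 0.8]
grip_width: 0.0142
grasp_force: 59.5
```

Request:
{"name": "move_arm", "arguments": {
  "moves": [
    [[0, 0, -0.001, 0, 10], [0, 0, -0.002, 0, 10], [0, 0, -0.002, 0, 10]]
  ]
}}

```text
clock: 8.55
eef_pos: [0.5201, 0.2242, 0.0851]
tool_rot: [0.75, 0.662, -0.013, -0.014]
ft_force: [0.3, 0.1, 0.2]
grip_width: 0.0143
grasp_force: 59.4
```

Request:
{"name": "move_arm", "arguments": {
  "moves": [
    [[0, 0, -0.001, 0, 10], [0, 0, -0.002, 0, 10], [0, 0, -0.003, 0, 10]]
  ]
}}

```text
clock: 8.93
eef_pos: [0.5201, 0.2242, 0.0821]
tool_rot: [0.75, 0.662, -0.013, -0.014]
ft_force: [-0.1, -0.2, 1.3]
grip_width: 0.0146
grasp_force: 59.5
```

Request:
{"name": "move_arm", "arguments": {
  "moves": [
    [[0, 0, -0.001, 0, 10], [0, 0, -0.002, 0, 10], [0, 0, -0.003, 0, 10]]
  ]
}}

```text
clock: 9.3
eef_pos: [0.5201, 0.2242, 0.0791]
tool_rot: [0.75, 0.662, -0.013, -0.014]
ft_force: [0.1, -0.8, 1.9]
grip_width: 0.014
grasp_force: 59.5
```

```bash
python3 - <<'E'
from h import *
for i in range(4): o=obs();vision.camera("top")
E
```

```text
t 9.3 tcp [0.5201 0.2242 0.0791] yaw of tool y -7.12 tilt [-0.038  0.003 -0.999] F [ 0.1 -0.8  1.9] w 0.014
t 9.35 tcp [0.52   0.2242 0.079 ] yaw of tool y -7.12 tilt [-0.038  0.003 -0.999] F [ 0.5 -0.1  1.3] w 0.0144
t 9.4 tcp [0.52   0.2242 0.079 ] yaw of tool y -7.12 tilt [-0.038  0.003 -0.999] F [1.4 0.2 1.6] w 0.0141
t 9.45 tcp [0.52   0.2242 0.079 ] yaw of tool y -7.12 tilt [-0.038  0.003 -0.999] F [0.6 0.3 1.5] w 0.0144
```

Request:
{"name": "move_arm", "arguments": {
  "moves": [
    [[0, 0, -0.001, 0, 10], [0, 0, -0.002, 0, 10], [0, 0, -0.0025, 0, 10]]
  ]
}}

```text
clock: 9.88
eef_pos: [0.52, 0.2242, 0.0767]
tool_rot: [0.75, 0.662, -0.013, -0.014]
ft_force: [0.1, 0.6, 2.3]
grip_width: 0.0141
grasp_force: 59.5
```

Request:
{"name": "move_arm", "arguments": {
  "moves": [
    [[0, 0, -0.001, 0, 10], [0, 0, -0.0015, 0, 10], [0, 0, -0.0015, 0, 10]]
  ]
}}

```text
clock: 10.25
eef_pos: [0.5204, 0.2244, 0.0763]
tool_rot: [0.75, 0.662, -0.012, -0.013]
ft_force: [-0.5, -0.3, 6.2]
grip_width: 0.0143
grasp_force: 60.3
```

Request:
{"name": "move_arm", "arguments": {
  "moves": [
    [[0, 0, 0.04, 0, 10], [0, 0, 0.087, 0, 10], [0, -0.05, 0.087, 7, 10], [-0.002, -0.1, 0.087, 7, 10], [-0.002, -0.11, 0.087, 7, 10]]
  ]
}}

```text
clock: 10.88
eef_pos: [0.5171, 0.1116, 0.1617]
tool_rot: [0.709, 0.705, -0.015, -0.013]
ft_force: [-0.1, -0.1, -1.1]
grip_width: 0.0143
grasp_force: 59.3
```

```bash
cat > det.py <<'E'
from h import *
def det():
    o=obs();c=shot("wrist");p=o["eef_pos"]
    g=cv2.cvtColor(c["color"],cv2.COLOR_RGB2GRAY);m=(g>215).astype(np.uint8)
    pr=w2p(c,[[p[0],p[1],.045]])[0]
    n,l,s,ce=cv2.connectedComponentsWithStats(m);cand=[]
    for i in range(1,n):
        if 300<s[i,4]<6000 and s[i,1]+s[i,3]<330 and abs(s[i,0]+s[i,2]/2-pr[0])<110 and s[i,1]<260:
            q=cv2.minAreaRect(np.argwhere(l==i)[:,::-1].astype(np.float32));b=cv2.boxPoints(q)
            P=p2w(c,b,.045);cand.append(P)
            L=sorted([(np.linalg.norm(P[k]-P[(k+1)%4]),P[(k+1)%4]-P[k]) for k in range(4)],key=lambda t:-t[0])
            d=L[0][1];d=d*np.sign(d[1])
            print(s[i].tolist(),"c",P.mean(0).round(4),"len",[round(a[0],4) for a in L[::2]],"yaw",np.degrees(np.arctan2(-d[0],d[1])).round(1),"topedge y",P[:,1].max().round(4))
    # blade tip: grey column in zoom
    return o,c
if __name__=="__main__":
    import sys
    o,c=det();cv2.imwrite(f"pics/{sys.argv[1]}.png",cv2.resize(c["color"][160:280,250:410,::-1],None,fx=4,fy=4,interpolation=cv2.INTER_CUBIC))
E
python3 det.py b2
```

```text
t 10.88 tcp [0.5171 0.1116 0.1617] yaw of tool y -0.32 tilt [-0.04  -0.002 -0.999] F [-0.1 -0.1 -1.1] w 0.0143
[266, 0, 46, 85, 3172] c [0.4953 0.2254] len [np.float64(0.0467), np.float64(0.0239)] yaw -8.9 topedge y 0.2498
[325, 0, 52, 93, 3504] c [0.5325 0.2229] len [np.float64(0.0514), np.float64(0.0239)] yaw -7.3 topedge y 0.2499
[276, 176, 42, 84, 2784] c [0.4977 0.1168] len [np.float64(0.0559), np.float64(0.0241)] yaw -7.4 topedge y 0.1457
[330, 182, 44, 84, 2786] c [0.5349 0.1128] len [np.float64(0.0561), np.float64(0.0238)] yaw -6.5 topedge y 0.142
```

View pics/b2.png

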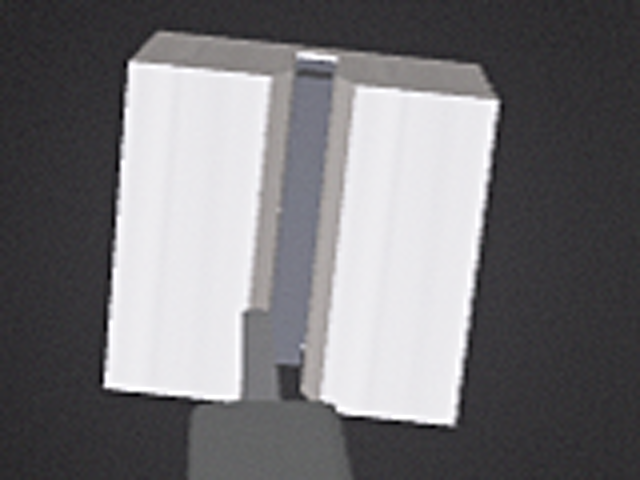

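Request:
{"name": "move_arm", "arguments": {
  "moves": [
    [[0.002, 0, 0, -7, 10], [0.002, 0, -0.02, -7, 10], [0.002, 0, -0.04, -7, 10], [0.002, 0, -0.06, -7, 10], [0.002, 0, -0.07, -7, 10]]
  ]
}}

```text
clock: 11.55
eef_pos: [0.5196, 0.1152, 0.0908]
tool_rot: [0.749, 0.662, -0.014, -0.014]
ft_force: [0.4, 0.1, -1.0]
grip_width: 0.0144
grasp_force: 59.3
```

Request:
{"name": "move_arm", "arguments": {
  "moves": [
    [[0, 0, -0.001, 0, 10], [0, 0, -0.002, 0, 10], [0, 0, -0.003, 0, 10], [0, 0, -0.004, 0, 10], [0, 0, -0.004, 0, 10]]
  ]
}}

```text
clock: 12.18
eef_pos: [0.5205, 0.1143, 0.0888]
tool_rot: [0.75, 0.662, -0.012, -0.013]
ft_force: [-0.8, 0.6, 2.0]
grip_width: 0.014
grasp_force: 59.6
```

Request:
{"name": "move_arm", "arguments": {
  "moves": [
    [[0, 0, -0.001, 0, 10], [0, 0, -0.001, 0, 10]]
  ]
}}

```text
clock: 12.42
eef_pos: [0.5204, 0.1143, 0.0874]
tool_rot: [0.75, 0.662, -0.013, -0.013]
ft_force: [0.5, -0.1, 1.2]
grip_width: 0.0141
grasp_force: 59.6
```

Request:
{"name": "move_arm", "arguments": {
  "moves": [
    [[0, 0, -0.001, 0, 10], [0, 0, -0.002, 0, 10], [0, 0, -0.002, 0, 10]]
  ]
}}

```text
clock: 12.8
eef_pos: [0.5202, 0.1142, 0.0851]
tool_rot: [0.75, 0.662, -0.013, -0.014]
ft_force: [0.5, 0.0, 1.3]
grip_width: 0.0143
grasp_force: 59.5
```

Yielding; go on to the seat.

Request:
{"name": "move_arm", "arguments": {
  "moves": [
    [[0, 0, -0.0015, 0, 10], [0, 0, -0.003, 0, 10], [0, 0, -0.0045, 0, 10], [0, 0, -0.0065, 0, 10], [0, 0, -0.0065, 0, 10]]
  ]
}}

```text
clock: 13.42
eef_pos: [0.5197, 0.1142, 0.0783]
tool_rot: [0.749, 0.662, -0.013, -0.014]
ft_force: [1.6, 1.5, 0.7]
grip_width: 0.014
grasp_force: 59.4
```

Request:
{"name": "move_arm", "arguments": {
  "moves": [
    [[0, 0, -0.001, 0, 10], [0, 0, -0.002, 0, 10], [0, 0, -0.003, 0, 10], [0, 0, -0.0035, 0, 10], [0, 0, -0.0035, 0, 10]]
  ]
}}

```text
clock: 14.05
eef_pos: [0.5203, 0.1143, 0.0763]
tool_rot: [0.75, 0.662, -0.013, -0.013]
ft_force: [-0.5, -0.0, 6.4]
grip_width: 0.014
grasp_force: 60.5
```

Request:
{"name": "move_arm", "arguments": {
  "moves": [
    [[0, 0, 0.04, 0, 10], [0, 0, 0.087, 0, 10], [0.004, -0.05, 0.087, 7, 10], [0.008, -0.1, 0.087, 7, 10], [0.012, -0.123, 0.087, 7, 10]]
  ]
}}

```text
clock: 14.68
eef_pos: [0.5311, -0.011, 0.1616]
tool_rot: [0.708, 0.705, -0.015, -0.013]
ft_force: [-0.2, 0.2, -0.2]
grip_width: 0.0146
grasp_force: 59.4
```

```bash
python3 det.py b3
```

```text
t 14.68 tcp [ 0.5311 -0.011   0.1616] yaw of tool y -0.25 tilt [-0.04  -0.002 -0.999] F [-0.2  0.2 -0.2] w 0.0146
[242, 0, 44, 67, 2541] c [0.4941 0.1078] len [np.float64(0.0367), np.float64(0.024)] yaw -8.7 topedge y 0.127
[302, 0, 47, 75, 2860] c [0.5311 0.1054] len [np.float64(0.0411), np.float64(0.024)] yaw -8.3 topedge y 0.1271
[278, 176, 43, 84, 2779] c [ 0.5134 -0.0061] len [np.float64(0.056), np.float64(0.0243)] yaw -7.8 topedge y 0.0229
[332, 182, 45, 86, 2838] c [ 0.5505 -0.0105] len [np.float64(0.0562), np.float64(0.0243)] yaw -5.2 topedge y 0.0189
```

Request:
{"name": "move_arm", "arguments": {
  "moves": [
    [[0.0032, 0, 0, -7, 10], [0.0032, 0, -0.02, -7, 10], [0.0032, 0, -0.04, -7, 10], [0.0032, 0, -0.06, -7, 10], [0.0032, 0, -0.07, -7, 10]]
  ]
}}

```text
clock: 15.35
eef_pos: [0.5348, -0.0086, 0.091]
tool_rot: [0.749, 0.662, -0.014, -0.014]
ft_force: [0.8, -0.1, -0.4]
grip_width: 0.0145
grasp_force: 59.3
```

Request:
{"name": "move_arm", "arguments": {
  "moves": [
    [[0, 0, -0.001, 0, 10], [0, 0, -0.002, 0, 10], [0, 0, -0.003, 0, 10], [0, 0, -0.004, 0, 10], [0, 0, -0.004, 0, 10]]
  ]
}}

```text
clock: 15.98
eef_pos: [0.5355, -0.0088, 0.0886]
tool_rot: [0.75, 0.662, -0.013, -0.013]
ft_force: [-0.2, 0.2, 1.3]
grip_width: 0.0142
grasp_force: 59.7
```

Request:
{"name": "move_arm", "arguments": {
  "moves": [
    [[0, 0, -0.001, 0, 10], [0, 0, -0.001, 0, 10]]
  ]
}}

```text
clock: 16.23
eef_pos: [0.5358, -0.0088, 0.0883]
tool_rot: [0.75, 0.662, -0.012, -0.013]
ft_force: [-0.6, -0.2, 5.1]
grip_width: 0.0143
grasp_force: 60.3
```

Request:
{"name": "move_arm", "arguments": {
  "moves": [
    [[0, 0, -0.001, 0, 10], [0, 0, -0.001, 0, 10]]
  ]
}}

```text
clock: 16.48
eef_pos: [0.5361, -0.0088, 0.0881]
tool_rot: [0.75, 0.662, -0.012, -0.013]
ft_force: [-2.1, -0.2, 10.5]
grip_width: 0.014
grasp_force: 60.9
```

Request:
{"name": "move_arm", "arguments": {
  "moves": [
    [[0, 0, 0.04, 0, 10], [0, 0, 0.076, 0, 10], [0, -0.04, 0.076, 0, 10], [0, -0.08, 0.076, 0, 10], [0, -0.112, 0.076, 0, 10]]
  ]
}}

```text
clock: 17.1
eef_pos: [0.535, -0.1221, 0.162]
tool_rot: [0.75, 0.662, -0.013, -0.014]
ft_force: [0.5, -0.2, -0.6]
grip_width: 0.0141
grasp_force: 59.5
```

```bash
python3 det.py b4
```

```text
t 17.1 tcp [ 0.535  -0.1221  0.162 ] yaw of tool y -7.14 tilt [-0.038  0.003 -0.999] F [ 0.5 -0.2 -0.6] w 0.0141
[242, 0, 41, 93, 3524] c [ 0.5113 -0.0076] len [np.float64(0.0516), np.float64(0.0241)] yaw -8.7 topedge y 0.0191
[305, 0, 39, 93, 3533] c [ 0.5482 -0.0125] len [np.float64(0.0509), np.float64(0.0234)] yaw -7.6 topedge y 0.0142
[273, 166, 51, 88, 2833] c [ 0.5184 -0.1096] len [np.float64(0.0561), np.float64(0.0239)] yaw -19.2 topedge y -0.0796
[326, 179, 53, 87, 2830] c [ 0.5536 -0.1221] len [np.float64(0.0561), np.float64(0.0241)] yaw -18.2 topedge y -0.0916
```

Request:
{"name": "move_arm", "arguments": {
  "moves": [
    [[0.0033, 0.003, 0, -10, 10], [0.0033, 0.003, 0, -12, 10], [0.0033, 0.003, -0.03, -12, 10], [0.0033, 0.003, -0.06, -12, 10], [0.0033, 0.003, -0.06, -12, 10]]
  ]
}}

```text
clock: 17.77
eef_pos: [0.5367, -0.1171, 0.1001]
tool_rot: [0.814, 0.581, -0.013, -0.017]
ft_force: [-1.4, 1.2, -0.5]
grip_width: 0.0144
grasp_force: 59.5
```

Request:
{"name": "move_arm", "arguments": {
  "moves": [
    [[0, 0, -0.005, 0, 10], [0, 0, -0.01, 0, 10], [0, 0, -0.012, 0, 10], [0, 0, -0.014, 0, 10], [0, 0, -0.014, 0, 10]]
  ]
}}

```text
clock: 18.4
eef_pos: [0.5388, -0.1179, 0.0885]
tool_rot: [0.815, 0.58, -0.011, -0.015]
ft_force: [0.3, -0.0, 1.0]
grip_width: 0.0142
grasp_force: 59.6
```

Request:
{"name": "move_arm", "arguments": {
  "moves": [
    [[0, 0, -0.001, 0, 10], [0, 0, -0.001, 0, 10]]
  ]
}}

```text
clock: 18.65
eef_pos: [0.5391, -0.1179, 0.0883]
tool_rot: [0.815, 0.58, -0.011, -0.014]
ft_force: [-0.6, -0.2, 4.9]
grip_width: 0.0143
grasp_force: 60.3
```

Request:
{"name": "move_arm", "arguments": {
  "moves": [
    [[0, 0, -0.001, 0, 10], [0, 0, -0.001, 0, 10]]
  ]
}}

```text
clock: 18.9
eef_pos: [0.5394, -0.118, 0.0882]
tool_rot: [0.815, 0.58, -0.011, -0.014]
ft_force: [-1.6, 0.9, 9.8]
grip_width: 0.0143
grasp_force: 60.9
```

Request:
{"name": "move_arm", "arguments": {
  "moves": [
    [[0, 0, 0.04, 0, 10], [0, 0, 0.077, 0, 10], [-0.01, -0.045, 0.077, 6, 10], [-0.02, -0.09, 0.077, 12, 10], [-0.022, -0.125, 0.077, 12, 10]]
  ]
}}

```text
clock: 19.52
eef_pos: [0.5158, -0.2442, 0.1632]
tool_rot: [0.75, 0.662, -0.013, -0.014]
ft_force: [0.6, -0.8, -0.8]
grip_width: 0.0141
grasp_force: 59.6
```

```bash
python3 det.py b5
```

```text
t 19.52 tcp [ 0.5158 -0.2442  0.1632] yaw of tool y -7.12 tilt [-0.038  0.003 -0.999] F [ 0.6 -0.8 -0.8] w 0.0141
[271, 0, 48, 58, 2120] c [ 0.5126 -0.1202] len [np.float64(0.032), np.float64(0.0235)] yaw -19.4 topedge y -0.1018
[330, 0, 54, 72, 2690] c [ 0.5488 -0.1286] len [np.float64(0.0399), np.float64(0.0238)] yaw -19.3 topedge y -0.1061
[282, 181, 35, 81, 2579] c [ 0.4993 -0.2396] len [np.float64(0.0552), np.float64(0.0235)] yaw -8.4 topedge y -0.211
[336, 182, 37, 82, 2770] c [ 0.5356 -0.2445] len [np.float64(0.0558), np.float64(0.0239)] yaw -8.3 topedge y -0.2152
```

Request:
{"name": "move_arm", "arguments": {
  "moves": [
    [[0.0045, 0, 0, -1, 10], [0.0045, 0, -0.02, -1, 10], [0.0045, 0, -0.04, -1, 10], [0.0045, 0, -0.06, -1, 10], [0.0045, 0, -0.072, -1, 10]]
  ]
}}

```text
clock: 20.2
eef_pos: [0.5208, -0.2413, 0.0899]
tool_rot: [0.755, 0.656, -0.013, -0.015]
ft_force: [-0.8, -0.1, -0.8]
grip_width: 0.0141
grasp_force: 59.6
```

Request:
{"name": "move_arm", "arguments": {
  "moves": [
    [[0, 0, -0.001, 0, 10], [0, 0, -0.002, 0, 10], [0, 0, -0.003, 0, 10], [0, 0, -0.004, 0, 10], [0, 0, -0.004, 0, 10]]
  ]
}}

```text
clock: 20.82
eef_pos: [0.5215, -0.243, 0.0879]
tool_rot: [0.755, 0.655, -0.013, -0.013]
ft_force: [0.3, 0.7, 0.9]
grip_width: 0.0138
grasp_force: 59.9
```

Request:
{"name": "move_arm", "arguments": {
  "moves": [
    [[0, 0, -0.001, 0, 10], [0, 0, -0.001, 0, 10]]
  ]
}}

```text
clock: 21.08
eef_pos: [0.5214, -0.243, 0.0864]
tool_rot: [0.755, 0.655, -0.013, -0.013]
ft_force: [0.9, -0.3, 2.2]
grip_width: 0.0139
grasp_force: 59.9
```

Yields. To the seat.

Request:
{"name": "move_arm", "arguments": {
  "moves": [
    [[0, 0, -0.0015, 0, 10], [0, 0, -0.003, 0, 10], [0, 0, -0.0045, 0, 10], [0, 0, -0.0065, 0, 10], [0, 0, -0.0065, 0, 10]]
  ]
}}

```text
clock: 21.7
eef_pos: [0.5208, -0.2427, 0.0793]
tool_rot: [0.755, 0.655, -0.013, -0.014]
ft_force: [0.2, -0.4, 0.1]
grip_width: 0.0141
grasp_force: 59.7
```

Request:
{"name": "move_arm", "arguments": {
  "moves": [
    [[0, 0, -0.001, 0, 10], [0, 0, -0.002, 0, 10], [0, 0, -0.003, 0, 10], [0, 0, -0.0045, 0, 10], [0, 0, -0.0045, 0, 10]]
  ]
}}

```text
clock: 22.32
eef_pos: [0.5213, -0.2429, 0.0763]
tool_rot: [0.755, 0.655, -0.013, -0.013]
ft_force: [-1.0, 0.1, 6.6]
grip_width: 0.0144
grasp_force: 60.6
```

Request:
{"name": "move_arm", "arguments": {
  "moves": [
    [[0, 0, 0.045, 0, 10], [0, 0, 0.09, 0, 10], [0, 0.05, 0.09, 0, 10], [0, 0.11, 0.09, 0, 10], [0, 0.17, 0.09, 0, 10]]
  ]
}}

```text
clock: 22.95
eef_pos: [0.5201, -0.0713, 0.1646]
tool_rot: [0.756, 0.655, -0.013, -0.014]
ft_force: [0.5, 0.6, -1.2]
grip_width: 0.0141
grasp_force: 59.7
```

Request:
{"name": "move_arm", "arguments": {
  "moves": [
    [[0, 0.06, 0, 0, 10], [0, 0.12, 0, 0, 10], [0, 0.18, 0, 0, 10], [0, 0.24, 0, 0, 10], [0, 0.3, 0, 0, 10]]
  ]
}}

```text
clock: 23.58
eef_pos: [0.5201, 0.2288, 0.1645]
tool_rot: [0.755, 0.655, -0.014, -0.014]
ft_force: [0.7, 0.5, -0.2]
grip_width: 0.0141
grasp_force: 59.7
```

Request:
{"name": "move_arm", "arguments": {
  "moves": [
    [[0.005, 0.06, 0, -6, 10], [0.01, 0.12, 0, -12, 10], [0.021, 0.16, 0, -18, 10], [0.021, 0.165, 0, -18, 10], [0.021, 0.165, 0, -18, 10]]
  ]
}}

```text
clock: 24.2
eef_pos: [0.5412, 0.3916, 0.164]
tool_rot: [0.848, 0.529, -0.012, -0.015]
ft_force: [-0.1, -0.8, -1.0]
grip_width: 0.0139
grasp_force: 59.6
```

```bash
python3 - <<'E'
from h import *
o=obs();c=shot("wrist","s1")
cv2.imwrite("pics/s1z.png",cv2.resize(c["color"][150:300,240:400,::-1],None,fx=4,fy=4,interpolation=cv2.INTER_CUBIC))
E
```

```text
t 24.2 tcp [0.5412 0.3916 0.164 ] yaw of tool y -26.06 tilt [-0.037  0.013 -0.999] F [-0.1 -0.8 -1. ] w 0.0139
```

View pics/s1z.png

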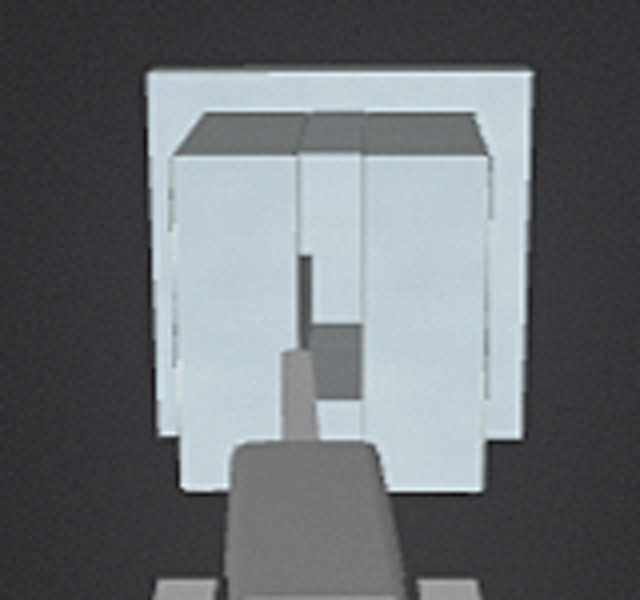

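```bash
python3 - <<'E'
from h import *
o=obs();c=shot("wrist");p=o["eef_pos"]
z=lambda a:np.array(a)/4+[240,150]
C=p2w(c,[z(a) for a in ((175,155),(488,155),(484,491),(181,491))],.06);print(C,C.mean(0))
e=C[1]-C[0];f=C[0]-C[3];print(np.linalg.norm(e),np.linalg.norm(f),np.degrees(np.arctan2(e[1],e[0])),np.degrees(np.arctan2(-f[0],f[1])))
pk=p2w(c,[z((298,323)),z((363,323)),z((363,398))],.06);print("pocket",pk)
t=p2w(c,z((298,352)),p[2]-.0623)[0];u=np.radians(-26);t=t-.009*np.array([-np.sin(u),np.cos(u)]);print("tip",t,"need",C.mean(0)-t)
E
```

```text
t 24.25 tcp [0.5416 0.3909 0.1645] yaw of tool y -26.13 tilt [-0.036  0.014 -0.999] F [ 0.4 -0.2 -0.6] w 0.0144
[[0.53077695 0.42640616]
 [0.57476477 0.40517321]
 [0.55112186 0.35496727]
 [0.50594676 0.37633915]] [0.54065259 0.39072145]
0.048844309200078935 0.05588598811088282 -25.76663108418647 -26.378604186759958
pocket [[0.53614195 0.39373117]
 [0.54554724 0.38923526]
 [0.5401019  0.37790939]]
tip [0.53706647 0.39098511] need [ 0.00358611 -0.00026367]
```

Request:
{"name": "move_arm", "arguments": {
  "moves": [
    [[0.003, 0, 0, 0, 10], [0.003, 0, -0.025, 0, 10], [0.003, 0, -0.035, 0, 10], [0.003, 0, -0.045, 0, 10], [0.003, 0, -0.05, 0, 10]]
  ]
}}

```text
clock: 24.92
eef_pos: [0.545, 0.3919, 0.1148]
tool_rot: [0.849, 0.529, -0.011, -0.016]
ft_force: [-0.1, 0.3, -1.5]
grip_width: 0.0143
grasp_force: 59.6
```

Request:
{"name": "move_arm", "arguments": {
  "moves": [
    [[0, 0, -0.01, 0, 10], [0, 0, -0.02, 0, 10], [0, 0, -0.03, 0, 10], [0, 0, -0.036, 0, 10], [0, 0, -0.038, 0, 10]]
  ]
}}

```text
clock: 25.55
eef_pos: [0.5448, 0.392, 0.0765]
tool_rot: [0.848, 0.529, -0.011, -0.016]
ft_force: [0.6, -0.3, -1.5]
grip_width: 0.0138
grasp_force: 59.6
```

Request:
{"name": "move_arm", "arguments": {
  "moves": [
    [[0, 0, -0.0015, 0, 10], [0, 0, -0.003, 0, 10], [0, 0, -0.003, 0, 10], [0, 0, -0.003, 0, 50], [0, 0, -0.003, 0, 60]]
  ]
}}

```text
clock: 26.18
eef_pos: [0.5453, 0.3923, 0.0745]
tool_rot: [0.848, 0.529, -0.01, -0.016]
ft_force: [-0.2, -1.0, 0.3]
grip_width: 0.0497
grasp_force: 0.0
```

Request:
{"name": "move_arm", "arguments": {
  "moves": [
    [[0, 0, 0, 0, 60], [0, 0, 0, 0, 60], [0, 0, 0.04, 0, 60], [0, 0, 0.08, 0, 60], [0, 0, 0.09, 0, 60]]
  ]
}}

```text
clock: 26.8
eef_pos: [0.5466, 0.3933, 0.168]
tool_rot: [0.848, 0.529, -0.007, -0.016]
ft_force: [-0.4, -0.8, -0.2]
grip_width: 0.0511
grasp_force: 0.0
```

```bash
python3 - <<'E'
from h import *
o=obs();c=shot("wrist")
a=c["color"][100:340,150:490,::-1]
t=shot("top")["color"][170:270,150:400,::-1]
t=cv2.resize(t,(680,272),interpolation=cv2.INTER_CUBIC);a=cv2.resize(a,(408,288))
b=np.zeros((560,680,3),np.uint8);b[:288,:408]=a;b[288:]=t;cv2.imwrite("pics/s2.png",b)
E
```

```text
t 26.8 tcp [0.5466 0.3933 0.168 ] yaw of tool y -26.11 tilt [-0.029  0.019 -0.999] F [-0.4 -0.8 -0.2] w 0.0511
```

View pics/s2.png

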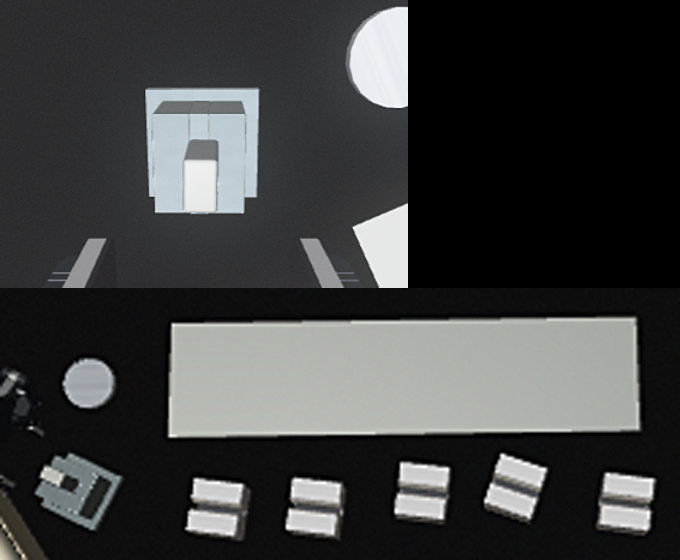

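Request:
{"name": "move_arm", "arguments": {
  "moves": [
    [[-0.006, -0.045, 0.01, 5, 100], [-0.012, -0.09, 0.01, 10, 100], [-0.02, -0.135, 0.01, 15, 100], [-0.029, -0.165, 0.01, 19, 100], [-0.029, -0.165, 0.01, 19, 100]]
  ]
}}

```text
clock: 27.52
eef_pos: [0.5145, 0.2248, 0.1726]
tool_rot: [0.751, 0.661, -0.015, -0.014]
ft_force: [0.2, 0.6, -0.2]
grip_width: 0.0854
grasp_force: 0.0
```

```bash
sed -i 's/300<s\[i,4\]<6000/1000<s[i,4]<8000/' det.py; python3 - <<'E'
from det import *
det()
c=shot("top");g=cv2.cvtColor(c["color"],cv2.COLOR_RGB2GRAY)
m=(g>70).astype(np.uint8);m[:176]=0;m[226:]=0
n,l,s,_=cv2.connectedComponentsWithStats(m)
for i in range(1,n):
    if s[i,4]>3000 and s[i,2]>120: print("mat",s[i],p2w(c,cv2.boxPoints(cv2.minAreaRect(np.argwhere(l==i)[:,::-1].astype(np.float32))),0).round(4).tolist())
E
```

```text
t 27.52 tcp [0.5145 0.2248 0.1726] yaw of tool y -7.31 tilt [-0.041  0.002 -0.999] F [ 0.2  0.6 -0.2] w 0.0854
[281, 178, 35, 79, 2677] c [0.4962 0.23  ] len [np.float64(0.0554), np.float64(0.0242)] yaw -8.7 topedge y 0.2588
[334, 178, 37, 81, 2688] c [0.5327 0.225 ] len [np.float64(0.056), np.float64(0.0243)] yaw -8.7 topedge y 0.2544
mat [ 212  181  174   44 7122] [[0.7439, 0.2984], [0.744, -0.2682], [0.6032, -0.2652], [0.603, 0.2924]]
```

Request:
{"name": "move_arm", "arguments": {
  "moves": [
    [[0, 0.001, -0.045, 0, 100], [0, 0.001, -0.09, 0, 100], [0, 0.001, -0.13, 0, 100], [0, 0.001, -0.152, 0, 100], [0, 0.001, -0.16, 0, 100]]
  ]
}}

```text
clock: 28.25
eef_pos: [0.5145, 0.2288, 0.0116]
tool_rot: [0.749, 0.662, -0.015, -0.014]
ft_force: [0.2, -0.4, 0.8]
grip_width: 0.0857
grasp_force: 0.0
```

Request:
{"name": "move_arm", "arguments": {
  "moves": [
    [[0, 0, 0, 0, 85], [0, 0, 0, 0, 75], [0, 0, 0, 0, 75], [0, 0, 0, 0, 75]]
  ]
}}

```text
clock: 28.75
eef_pos: [0.5162, 0.2286, 0.015]
tool_rot: [0.749, 0.662, -0.012, -0.014]
ft_force: [-2.1, 0.8, 0.9]
grip_width: 0.0639
grasp_force: 1.2
```

Request:
{"name": "move_arm", "arguments": {
  "moves": [
    [[0.015, 0, 0, 0, 75], [0.035, 0, 0, 0, 75], [0.055, 0, 0, 0, 75], [0.075, 0, 0, 0, 75], [0.095, 0, 0, 0, 75]]
  ]
}}

```text
clock: 29.38
eef_pos: [0.6107, 0.228, 0.0147]
tool_rot: [0.749, 0.662, -0.014, -0.014]
ft_force: [-4.0, 0.6, 2.3]
grip_width: 0.0638
grasp_force: 2.2
```

Request:
{"name": "move_arm", "arguments": {
  "moves": [
    [[0.015, 0, 0, 0, 75], [0.03, 0, 0, 0, 75], [0.042, 0, 0, 0, 75], [0.048, 0, 0, 0, 75], [0.048, 0, 0, 0, 75]]
  ]
}}

```text
clock: 30.0
eef_pos: [0.6596, 0.228, 0.0143]
tool_rot: [0.75, 0.662, -0.013, -0.013]
ft_force: [-1.3, 0.3, -0.3]
grip_width: 0.0639
grasp_force: 0.4
```

```bash
python3 - <<'E'
from det import *
det()
E
```

```text
t 30.0 tcp [0.6596 0.228  0.0143] yaw of tool y -7.14 tilt [-0.037  0.003 -0.999] F [-1.3  0.3 -0.3] w 0.0639
```

Request:
{"name": "move_arm", "arguments": {
  "moves": [
    [[0, 0, 0, 0, 100], [0, 0, 0, 0, 100], [0, 0, 0, 0, 100], [0, 0, 0.03, 0, 100], [0, 0, 0.08, 0, 100]]
  ]
}}

```text
clock: 30.68
eef_pos: [0.6572, 0.2276, 0.0922]
tool_rot: [0.749, 0.662, -0.016, -0.015]
ft_force: [0.7, -0.2, 0.6]
grip_width: 0.0854
grasp_force: 0.0
```

Request:
{"name": "move_arm", "arguments": {
  "moves": [
    [[-0.04, -0.02, 0.05, 0, 100], [-0.08, -0.05, 0.08, 0, 100], [-0.12, -0.09, 0.08, 0, 100], [-0.144, -0.112, 0.08, 0, 100], [-0.144, -0.112, 0.08, 0, 100]]
  ]
}}

```text
clock: 31.3
eef_pos: [0.5135, 0.1148, 0.1751]
tool_rot: [0.75, 0.661, -0.013, -0.014]
ft_force: [0.1, 1.0, -0.2]
grip_width: 0.0857
grasp_force: 0.0
```

```bash
python3 - <<'E'
from det import *
det()
E
```

```text
t 31.3 tcp [0.5135 0.1148 0.1751] yaw of tool y -7.23 tilt [-0.037  0.003 -0.999] F [ 0.1  1.  -0.2] w 0.0857
[282, 182, 34, 78, 2510] c [0.4954 0.1171] len [np.float64(0.0554), np.float64(0.0237)] yaw -8.6 topedge y 0.1459
[335, 182, 35, 79, 2557] c [0.5324 0.1126] len [np.float64(0.0558), np.float64(0.0237)] yaw -7.5 topedge y 0.1418
```

Block 2 is centred at (0.514, 0.115), in line.

Request:
{"name": "move_arm", "arguments": {
  "moves": [
    [[0, 0, -0.045, 0, 100], [0, 0, -0.09, 0, 100], [0, 0, -0.13, 0, 100], [0, 0, -0.154, 0, 100], [0, 0, -0.161, 0, 100]]
  ]
}}

```text
clock: 31.98
eef_pos: [0.5145, 0.1167, 0.0111]
tool_rot: [0.749, 0.662, -0.014, -0.014]
ft_force: [-0.9, 0.5, 0.4]
grip_width: 0.0854
grasp_force: 0.0
```

Request:
{"name": "move_arm", "arguments": {
  "moves": [
    [[0, 0, 0, 0, 85], [0, 0, 0, 0, 75], [0, 0, 0, 0, 75], [0, 0, 0, 0, 75]]
  ]
}}

```text
clock: 32.48
eef_pos: [0.5154, 0.1165, 0.014]
tool_rot: [0.749, 0.662, -0.012, -0.013]
ft_force: [-0.7, -0.8, -0.0]
grip_width: 0.064
grasp_force: 0.9
```

Request:
{"name": "move_arm", "arguments": {
  "moves": [
    [[0.015, 0, 0, 0, 75], [0.035, 0, 0, 0, 75], [0.055, 0, 0, 0, 75], [0.075, 0, 0, 0, 75], [0.095, 0, 0, 0, 75]]
  ]
}}

```text
clock: 33.1
eef_pos: [0.6092, 0.1158, 0.0134]
tool_rot: [0.75, 0.662, -0.014, -0.014]
ft_force: [-5.2, 0.7, 3.0]
grip_width: 0.0641
grasp_force: 2.4
```

Request:
{"name": "move_arm", "arguments": {
  "moves": [
    [[0.015, 0, 0, 0, 75], [0.03, 0, 0, 0, 75], [0.042, 0, 0, 0, 75], [0.048, 0, 0, 0, 75], [0.048, 0, 0, 0, 75]]
  ]
}}

```text
clock: 33.72
eef_pos: [0.6584, 0.116, 0.0132]
tool_rot: [0.75, 0.662, -0.013, -0.013]
ft_force: [-1.1, 0.2, 0.6]
grip_width: 0.0642
grasp_force: 0.7
```

Request:
{"name": "move_arm", "arguments": {
  "moves": [
    [[0, 0, 0, 0, 100], [0, 0, 0, 0, 100], [0, 0, 0, 0, 100], [0, 0, 0.03, 0, 100], [0, 0, 0.08, 0, 100]]
  ]
}}

```text
clock: 34.35
eef_pos: [0.6562, 0.1159, 0.0914]
tool_rot: [0.749, 0.662, -0.015, -0.015]
ft_force: [0.4, 0.1, 0.8]
grip_width: 0.0852
grasp_force: 0.0
```

Request:
{"name": "move_arm", "arguments": {
  "moves": [
    [[0, 0, 0.04, 0, 100], [-0.02, -0.05, 0.08, 0, 100], [-0.05, -0.1, 0.08, 0, 100], [-0.08, -0.15, 0.08, 0, 100], [-0.1, -0.2, 0.08, 0, 100]]
  ]
}}

```text
clock: 34.98
eef_pos: [0.5568, -0.0852, 0.1738]
tool_rot: [0.749, 0.662, -0.013, -0.013]
ft_force: [0.8, 0.1, 0.1]
grip_width: 0.0857
grasp_force: 0.0
```

Request:
{"name": "move_arm", "arguments": {
  "moves": [
    [[-0.02, -0.05, 0, 0, 100], [-0.04, -0.1, 0, 0, 100], [-0.042, -0.15, 0, 0, 100], [-0.042, -0.158, 0, 0, 100], [-0.042, -0.158, 0, 0, 100]]
  ]
}}

```text
clock: 35.6
eef_pos: [0.5159, -0.242, 0.1731]
tool_rot: [0.75, 0.661, -0.013, -0.014]
ft_force: [0.3, -0.1, -0.8]
grip_width: 0.0852
grasp_force: 0.0
```

```bash
python3 - <<'E'
from det import *
det()
E
```

```text
t 35.6 tcp [ 0.5159 -0.242   0.1731] yaw of tool y -7.19 tilt [-0.038  0.004 -0.999] F [ 0.3 -0.1 -0.8] w 0.0852
[226, 0, 43, 36, 1188] c [ 0.4843 -0.1062] len [np.float64(0.0232), np.float64(0.0201)] yaw 73.8 topedge y -0.0936
[285, 0, 46, 50, 1761] c [ 0.5205 -0.1147] len [np.float64(0.0284), np.float64(0.0235)] yaw -20.2 topedge y -0.0978
[279, 182, 34, 79, 2572] c [ 0.4959 -0.2393] len [np.float64(0.0557), np.float64(0.0236)] yaw -8.6 topedge y -0.2104
[332, 183, 36, 79, 2594] c [ 0.5327 -0.2444] len [np.float64(0.056), np.float64(0.024)] yaw -8.3 topedge y -0.215
```

Request:
{"name": "move_arm", "arguments": {
  "moves": [
    [[-0.001, 0, -0.045, 0, 100], [-0.001, 0, -0.09, 0, 100], [-0.001, 0, -0.13, 0, 100], [-0.001, 0, -0.153, 0, 100], [-0.001, 0, -0.16, 0, 100]]
  ]
}}

```text
clock: 36.28
eef_pos: [0.5141, -0.2394, 0.0115]
tool_rot: [0.749, 0.663, -0.014, -0.015]
ft_force: [0.2, 0.1, 0.0]
grip_width: 0.0853
grasp_force: 0.0
```

Request:
{"name": "move_arm", "arguments": {
  "moves": [
    [[0, 0, 0, 0, 85], [0, 0, 0, 0, 74], [0, 0, 0, 0, 74], [0, 0, 0, 0, 74]]
  ]
}}

```text
clock: 36.78
eef_pos: [0.5152, -0.242, 0.0139]
tool_rot: [0.75, 0.662, -0.013, -0.013]
ft_force: [-0.6, 1.2, 1.2]
grip_width: 0.063
grasp_force: 0.9
```

Request:
{"name": "move_arm", "arguments": {
  "moves": [
    [[0, 0, 0, 6, 74], [0, 0, 0, 12, 74], [0, 0, 0, 18, 74], [0, 0, 0, 24, 74], [0, 0, 0, 27, 74]]
  ]
}}

```text
clock: 37.4
eef_pos: [0.5157, -0.2423, 0.0135]
tool_rot: [0.574, 0.819, -0.016, -0.009]
ft_force: [-0.5, 0.4, -0.9]
grip_width: 0.0629
grasp_force: 1.0
```

Request:
{"name": "move_arm", "arguments": {
  "moves": [
    [[0.014, 0.005, 0, 0, 74], [0.033, 0.012, 0, 0, 74], [0.052, 0.019, 0, 0, 74], [0.071, 0.026, 0, 0, 74], [0.09, 0.033, 0, 0, 74]]
  ]
}}

```text
clock: 38.02
eef_pos: [0.6053, -0.2091, 0.0133]
tool_rot: [0.575, 0.818, -0.017, -0.01]
ft_force: [-3.5, -1.9, 2.3]
grip_width: 0.0634
grasp_force: 2.1
```

Request:
{"name": "move_arm", "arguments": {
  "moves": [
    [[0.019, 0.007, 0, 0, 74], [0.035, 0.013, 0, 0, 74], [0.047, 0.017, 0, 0, 74], [0.054, 0.02, 0, 0, 74], [0.054, 0.02, 0, 0, 74]]
  ]
}}

```text
clock: 38.65
eef_pos: [0.6602, -0.1885, 0.0132]
tool_rot: [0.574, 0.818, -0.015, -0.01]
ft_force: [0.5, -0.1, 0.7]
grip_width: 0.0633
grasp_force: 0.1
```

Request:
{"name": "move_arm", "arguments": {
  "moves": [
    [[0, 0, 0, 0, 100], [0, 0, 0, 0, 100], [0, 0, 0, 0, 100], [0, 0, 0.03, 0, 100], [0, 0, 0.08, 0, 100]]
  ]
}}

```text
clock: 39.28
eef_pos: [0.6571, -0.1883, 0.0913]
tool_rot: [0.574, 0.818, -0.017, -0.013]
ft_force: [0.8, 0.2, -0.6]
grip_width: 0.0852
grasp_force: 0.0
```

Request:
{"name": "move_arm", "arguments": {
  "moves": [
    [[-0.01, 0, 0.05, 0, 100], [-0.05, 0, 0.1, 0, 100], [-0.09, -0.02, 0.12, 0, 100], [-0.13, -0.05, 0.12, 0, 100], [-0.15, -0.1, 0.12, 0, 100]]
  ]
}}

```text
clock: 39.9
eef_pos: [0.5074, -0.2884, 0.2145]
tool_rot: [0.574, 0.819, -0.016, -0.01]
ft_force: [1.9, -1.0, 0.4]
grip_width: 0.0857
grasp_force: 0.0
```

```bash
python3 - <<'E'
from h import *
obs();c=shot("top");w=shot("wrist","w9")
cv2.imwrite("pics/end1.png",cv2.resize(c["color"][160:330,140:520,::-1],None,fx=2.1,fy=2.1,interpolation=cv2.INTER_CUBIC))
E
```

```text
t 39.9 tcp [ 0.5074 -0.2884  0.2145] yaw of tool y 19.99 tilt [-0.034 -0.014 -0.999] F [ 1.9 -1.   0.4] w 0.0857
```

View pics/end1.png

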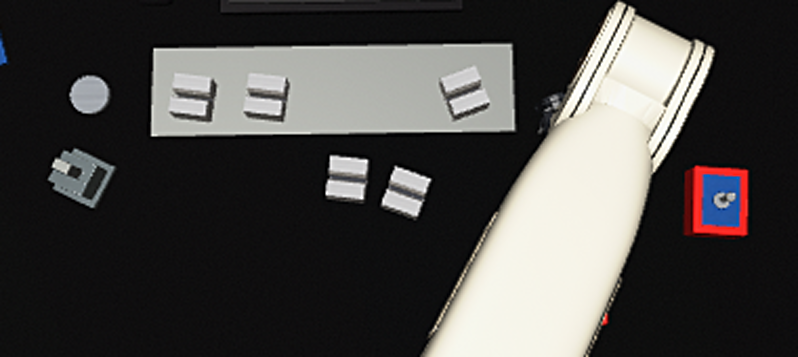

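Request:
{"name": "move_arm", "arguments": {
  "moves": [
    [[0, -0.03, 0.03, -7, 50], [0, -0.06, 0.05, -14, 0], [0, -0.09, 0.05, -20, 0], [0, -0.12, 0.05, -20, 0], [0, -0.12, 0.05, -20, 0]]
  ]
}}

```text
clock: 40.62
eef_pos: [0.5089, -0.4102, 0.2621]
tool_rot: [0.709, 0.705, -0.014, -0.013]
ft_force: [0.2, 0.3, -1.0]
grip_width: -0.0001
grasp_force: 0.0
```

```bash
python3 - <<'E'
from h import *
o=obs();print(o["joint_pos"].round(2));w=shot("wrist","w10");np.savez("w10.npz",R=w["R"],e=w["e"],camera_matrix=w["camera_matrix"])
E
```

```text
t 40.62 tcp [ 0.5089 -0.4102  0.2621] yaw of tool y -0.26 tilt [-0.038 -0.001 -0.999] F [ 0.2  0.3 -1. ] w -0.0001
[-0.67  0.6   0.67  1.68 -0.02  0.91]
```

View pics/w10.png

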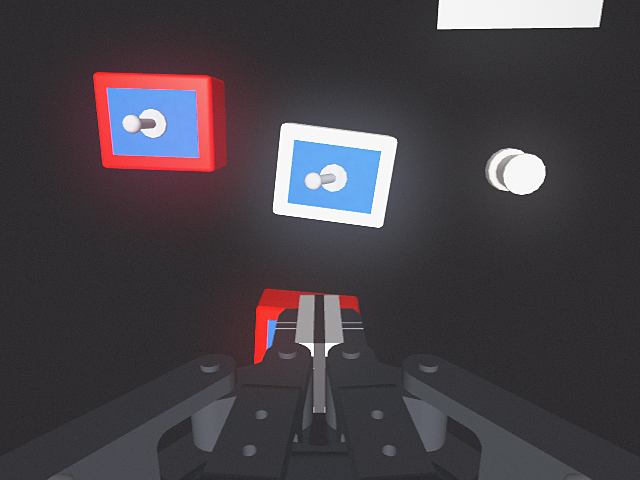

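```bash
python3 - <<'E'
from h import *
z=np.load("w10.npz");c={k:z[k] for k in z}
r=blockpose(c,[[285,123],[397,136],[383,227],[273,213]],.05);print(r)
print("ball",p2w(c,[313,181],.087))
u=np.radians(r[1]);print("ball expected",r[0]-.0155*np.array([np.cos(u),np.sin(u)]))
E
```

```text
(array([ 0.51529515, -0.38892354]), np.float64(-6.896589857403749), np.float64(-7.8662570492925745), np.float64(0.09683022923108645), np.float64(0.0788312328830794))
ball [[ 0.4986981  -0.38805972]]
ball expected [ 0.4999073  -0.38706234]
```

Request:
{"name": "move_arm", "arguments": {
  "moves": [
    [[-0.022, 0.013, 0, -7, 0], [-0.044, 0.026, 0, -7, 0], [-0.044, 0.026, -0.05, -7, 0], [-0.044, 0.026, -0.1, -7, 0], [-0.044, 0.026, -0.14, -7, 0]]
  ]
}}

```text
clock: 41.3
eef_pos: [0.4649, -0.3806, 0.1217]
tool_rot: [0.749, 0.662, -0.013, -0.014]
ft_force: [-0.1, -0.1, 0.1]
grip_width: -0.0001
grasp_force: 0.0
```

Request:
{"name": "move_arm", "arguments": {
  "moves": [
    [[0, 0, -0.02, 0, 0], [0, 0, -0.04, 0, 0], [0, 0, -0.047, 0, 0], [0, 0, -0.047, 0, 0]]
  ]
}}

```text
clock: 41.8
eef_pos: [0.4652, -0.3819, 0.0763]
tool_rot: [0.749, 0.662, -0.013, -0.014]
ft_force: [-0.2, 0.3, 0.5]
grip_width: -0.0003
grasp_force: 0.0
```

```bash
python3 - <<'E'
from h import *
o=obs();w=shot("wrist","w11")
E
```

```text
t 41.8 tcp [ 0.4652 -0.3819  0.0763] yaw of tool y -7.06 tilt [-0.038  0.004 -0.999] F [-0.2  0.3  0.5] w -0.0003
```

View pics/w11.png

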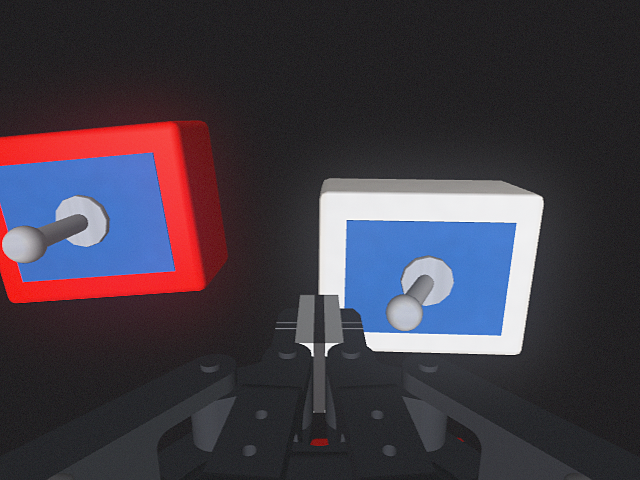

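Request:
{"name": "move_arm", "arguments": {
  "moves": [
    [[0.01, -0.001, 0, 0, 0], [0.02, -0.002, 0, 0, 0], [0.03, -0.004, 0, 0, 0], [0.038, -0.005, 0, 0, 0], [0.042, -0.005, 0, 0, 0]]
  ]
}}

```text
clock: 42.48
eef_pos: [0.5077, -0.3878, 0.0759]
tool_rot: [0.749, 0.662, -0.013, -0.014]
ft_force: [0.5, 0.9, -0.3]
grip_width: 0.0001
grasp_force: 0.0
```

Request:
{"name": "move_arm", "arguments": {
  "moves": [
    [[0, 0, 0, 0, 0], [-0.02, 0.002, 0, 0, 0], [-0.04, 0.005, 0.01, 0, 0], [-0.04, 0.005, 0.06, 0, 0], [-0.04, 0.005, 0.12, 0, 0]]
  ]
}}

```text
clock: 43.1
eef_pos: [0.4653, -0.382, 0.196]
tool_rot: [0.75, 0.661, -0.013, -0.016]
ft_force: [1.6, -0.9, 0.6]
grip_width: -0.0001
grasp_force: 0.0
```

Request:
{"name": "move_arm", "arguments": {
  "moves": [
    [[0, -0.005, 0.03, 0, 0], [0.02, -0.01, 0.06, 0, 0], [0.04, -0.02, 0.06, 0, 0], [0.04, -0.02, 0.06, 0, 0]]
  ]
}}

```text
clock: 43.6
eef_pos: [0.5075, -0.4031, 0.2555]
tool_rot: [0.749, 0.662, -0.013, -0.014]
ft_force: [0.5, -0.0, -0.6]
grip_width: -0.0001
grasp_force: 0.0
```

```bash
python3 - <<'E'
from h import *
o=obs();w=shot("wrist","w12");t=shot("top","end2")
P=[.5153,-.3889]
u=np.radians(-7);x=np.array([np.cos(u),np.sin(u)])
g=cv2.cvtColor(w["color"],cv2.COLOR_RGB2HSV)
for s in(-1,1):
    q=w2p(w,[np.r_[P+s*.0155*x,.087]])[0];i,j=q.round().astype(int);print(s,q.round(0),w["color"][j-4:j+5,i-4:i+5].reshape(-1,3).mean(0).round())
# good blocks on mat from top
g=cv2.cvtColor(t["color"],cv2.COLOR_RGB2GRAY);k=(g>195).astype(np.uint8);k[:176]=0;k[275:]=0
n,l,s,ce=cv2.connectedComponentsWithStats(k)
for i in range(1,n):
    if 40<s[i,4]<400: print(s[i].tolist(),p2w(t,ce[i],.045).round(3).tolist())
E
```

```text
t 43.6 tcp [ 0.5075 -0.4031  0.2555] yaw of tool y -7.11 tilt [-0.038  0.003 -0.999] F [ 0.5 -0.  -0.6] w -0.0001
-1 [314. 191.] [244. 245. 246.]
1 [354. 192.] [114. 190. 246.]
[479, 176, 28, 30, 166] [[0.691, -0.602]]
[522, 178, 43, 59, 280] [[0.632, -0.759]]
[417, 191, 13, 14, 102] [[0.673, -0.383]]
[350, 192, 19, 11, 112] [[0.676, -0.18]]
[222, 195, 18, 9, 110] [[0.676, 0.224]]
[258, 195, 18, 9, 114] [[0.675, 0.112]]
[354, 202, 19, 12, 114] [[0.641, -0.192]]
[220, 206, 18, 9, 113] [[0.639, 0.229]]
[256, 206, 18, 9, 111] [[0.638, 0.117]]
[246, 223, 42, 1, 42] [[0.596, 0.111]]
[415, 231, 27, 32, 225] [[0.524, -0.377]]
[297, 235, 18, 8, 112] [[0.547, -0.01]]
[326, 240, 19, 11, 112] [[0.524, -0.101]]
[0, 245, 16, 30, 179] [[0.498, 0.899]]
[295, 246, 19, 9, 115] [[0.51, -0.006]]
[322, 250, 19, 12, 119] [[0.489, -0.089]]
```

```bash
python3 - <<'E'
from h import *
obs();w=shot("wrist")
a=w["color"].astype(int);blue=(a[:,:,2]-a[:,:,0]>60)
for r in range(140,240,4): print(r,"".join("#" if blue[r,x] else "%x"%(a[r,x].mean()//16) for x in range(265,410,3)))
u=np.radians(-7);x=np.array([np.cos(u),np.sin(u)])
for s in(-1,0,1): print(s,w2p(w,[np.r_[np.array([.5153,-.3889])+s*.0155*x,.087 if s else .052]]).round(0))
E
```

```text
t 43.7 tcp [ 0.5062 -0.4024  0.2553] yaw of tool y -7.13 tilt [-0.04   0.004 -0.999] F [-0.1  0.1 -0.3] w -0.0002Traceback (most recent call last):
  File "<stdin>", line 4, in <module>
  File "<stdin>", line 4, in <genexpr>
TypeError: %x format: an integer is required, not numpy.float64
```

```bash
python3 - <<'E'
from h import *
w=shot("wrist")
a=w["color"].astype(int);blue=(a[:,:,2]-a[:,:,0]>60)
for r in range(120,250,4): print(r,"".join("#" if blue[r,x] else "%x"%int(a[r,x].mean()//16) for x in range(250,430,3)))
u=np.radians(-7);x=np.array([np.cos(u),np.sin(u)])
for s in(-1,0,1): print(s,w2p(w,[np.r_[np.array([.5153,-.3889])+s*.0155*x,.087 if s else .052]]).round(0))
E
```

```text
120 444444444444444444455545444555555555544554544444444444444434
124 444444444444445454555555555555555555555555454544444444444444
128 444444444444545555555555555555555555555555555454444444444444
132 444444444445555555555555555555555555555555555555455444444444
136 444444444544888888899966667666665555555555545455555544444444
140 4444544557ffffffffffffffffffffffffffffffffffffff655554444444
144 444445455ffffffffffffffffffffffffffffffffffffffff55554444444
148 444555555ffffffffffffffffffffffffffffffffffffffff55555454444
152 545555555ffffffffffffffffffffffffffffffffffffffff55555554444
156 555555555fffff##############################fffff55555555444
160 555555555fffff##############################fffff55555554444
164 555555555fffff##############################ffffe55555555544
168 555555555fffff##############################ffffc55555555444
172 555555555fffff##############################ffffa55555555454
176 555555555effff############fffffd###########effff755555555544
180 555555555affff###########ffffffff##########fffff565555555444
184 5555555559ffff##########ffdbcffff##########fffff45555555
[... 393 characters left out ...]
4
212 4545555554ffff#############################fffff555555544444
216 4444555554ffff#############################fffff555554444444
220 4444545554fffffffffffffffffffffffffffffffffffffe555545444444
224 4444445553fffffffffffffffffffffffffffffffffffffd555444444444
228 4444445555fffffffffffffffffffffffffffffffffffff5454544444444
232 444444445555555555555555555555555554444333333345554444444444
236 444444444555555555555555555555555555555555555545444444444443
240 444444444444555555555555555555555555555555544544444444444434
244 444444444444555555555555555555555555554455444444444444444343
248 444444444444444544555555555555555555555544444444444444443444
-1 [[316. 192.]]
0 [[336. 186.]]
1 [[356. 193.]]
```

Request:
{"name": "move_arm", "arguments": {
  "moves": [
    [[-0.02, 0.01, 0, 0, 0], [-0.04, 0.017, -0.04, 0, 0], [-0.04, 0.017, -0.1, 0, 0], [-0.04, 0.017, -0.15, 0, 0], [-0.04, 0.017, -0.178, 0, 0]]
  ]
}}

```text
clock: 44.42
eef_pos: [0.4644, -0.384, 0.0752]
tool_rot: [0.75, 0.662, -0.013, -0.016]
ft_force: [0.0, -0.5, -0.2]
grip_width: 0.0004
grasp_force: 0.0
```

Request:
{"name": "move_arm", "arguments": {
  "moves": [
    [[0.01, -0.001, 0, 0, 0], [0.02, -0.002, 0, 0, 0], [0.03, -0.004, 0, 0, 0], [0.035, -0.004, 0, 0, 0], [0.035, -0.004, 0, 0, 0]]
  ]
}}

```text
clock: 45.05
eef_pos: [0.5028, -0.3899, 0.0787]
tool_rot: [0.749, 0.662, -0.013, -0.013]
ft_force: [-0.3, -0.3, 0.1]
grip_width: 0.0002
grasp_force: 0.0
```

```bash
cat > mp.py <<'E'
from h import *
o=obs();w=shot("wrist")
u=np.radians(-7);x=np.array([np.cos(u),np.sin(u)])
for s in(-1,0,1): print(s,w2p(w,[np.r_[np.array([.5153,-.3889])+s*.0155*x,.087 if s else .052]]).round(0))
print("tcp px",w2p(w,[o["eef_pos"]]).round(0))
a=w["color"].astype(int);blue=(a[:,:,2]-a[:,:,0]>60)
for r in range(150,400,7): print(r,"".join("#" if blue[r,x] else "%x"%int(a[r,x].mean()//16) for x in range(240,480,4)))
E
python3 mp.py
```

```text
t 45.05 tcp [ 0.5028 -0.3899  0.0787] yaw of tool y -7.09 tilt [-0.037  0.003 -0.999] F [-0.3 -0.3  0.1] w 0.0002
-1 [[308. 297.]]
0 [[346. 268.]]
1 [[388. 298.]]
tcp px [[317. 295.]]
150 222223222222223233333332233323222332332333323223322222222222
157 222223333333333333333333332333333333333333333333333222222222
164 223333233333333333333333333333333333333333333333323332323222
171 233337777766566444443333333333333333333333333333333332333222
178 3299998999999999999999999999999999999999999999999a3333333322
185 effffffeeeeeeeeeeeeeeeeeeeeddddddddddddddddccccccccbb2333333
192 eeeeeeeeeeeeeeffefeeefffffeffffffffffffffffffffffffffe233333
199 eeeeeeeeeefeeeeefffffffffffeeffffffffffffffffffffffffe333333
206 eeeefeeffeffffefeffffffffffffeefffffffffffffffffffffff333333
213 eeeeef########################################beffffff333333
220 eeeeef#########################################ffffffc333333
227 eeefef#########################################fffffe8333332
234 eeeeef#########################################fffffe2443333
241 ffeeef#########################################fffffe3333333
248 fe
[... 723 characters left out ...]
333347777334777733333fffffffffffeedfffffe333333332
332 2ffffffff3333377778334777733333ffffffffefffffffffff333333322
339 32effffee33333877783337777233332ffffffffffffffffffe333323222
346 33332333333333332ff554e5333333333333333333333333333333333222
353 233233333343343333f55623334334333333333333333333333333222222
360 223222333333333333255533233333333333323333333333333323322222
367 232223323232333332255522233333333333333333333445543333322222
374 222323322223332332255523222332333233233333433333333332222222
381 222223223223333232255532222222333332333333344422323222323222
388 222222222222222223255532222222222222222222444443422222222222
395 222232222222222223255532222222222222222222224433443422222222
```

Request:
{"name": "move_arm", "arguments": {
  "moves": [
    [[-0.02, 0.002, 0, 0, 0], [-0.04, 0.004, 0, 0, 0], [-0.04, 0.004, -0.01, 0, 0], [-0.04, 0.004, -0.02, 0, 0], [-0.04, 0.004, -0.02, 0, 0]]
  ]
}}

```text
clock: 45.72
eef_pos: [0.4617, -0.3851, 0.0566]
tool_rot: [0.749, 0.662, -0.013, -0.015]
ft_force: [0.1, -0.4, -0.3]
grip_width: 0.0002
grasp_force: 0.0
```

Request:
{"name": "move_arm", "arguments": {
  "moves": [
    [[0.01, -0.001, 0, 0, 0], [0.02, -0.002, 0, 0, 0], [0.03, -0.003, 0, 0, 0], [0.04, -0.004, 0, 0, 0], [0.044, -0.004, 0, 0, 0]]
  ]
}}

```text
clock: 46.35
eef_pos: [0.5072, -0.3897, 0.0579]
tool_rot: [0.749, 0.662, -0.013, -0.014]
ft_force: [0.8, 0.7, 0.8]
grip_width: -0.0002
grasp_force: 0.0
```

```bash
python3 mp.py | sed -n '1,5p;18,32p'
```

```text
t 46.35 tcp [ 0.5072 -0.3897  0.0579] yaw of tool y -7.08 tilt [-0.037  0.003 -0.999] F [0.8 0.7 0.8] w -0.0002
-1 [[292. 323.]]
0 [[337. 286.]]
1 [[382. 325.]]
tcp px [[317. 295.]]
234 e##############################################eeeeeee233332
241 e##############################################feeeeee333233
248 e##############################################eeeeeef333333
255 eb#############################################eeeeeee333333
262 ec#####################66######################eeeeee9333332
269 ed#################7cbbcccbb6##################eeeeee4333332
276 ef################bccbbcccbbbb################eeeeeee2333333
283 ef###############cbbcccc78bbbb8###############eeeeeee3333332
290 ee###############bbccb998875cbc###############feeeeef3333333
297 ee#############7777236777988759###############eeeeeec3333333
304 ee#############67773367778998876##############eeeeee93333332
311 ee#########333377772367774333688567775########eeeeee43333333
318 ee########33332777733577763333289abbba9#######eeeeee23332333
325 ee#######4333347777334777733232abbcbbbb9#####eeeeeee23333322
332 ee#######3333367777224777723333acbbcccba#####eeeeeef33332232
```

Request:
{"name": "move_arm", "arguments": {
  "moves": [
    [[-0.02, 0.002, 0, 0, 0], [-0.04, 0.004, 0, 0, 0], [-0.045, 0.004, 0.05, 0, 0], [-0.045, 0.004, 0.1, 0, 0], [-0.045, 0.004, 0.15, 0, 0]]
  ]
}}

```text
clock: 47.02
eef_pos: [0.4605, -0.3856, 0.2096]
tool_rot: [0.75, 0.662, -0.013, -0.014]
ft_force: [-0.3, -0.7, -0.1]
grip_width: 0.0001
grasp_force: 0.0
```

Request:
{"name": "move_arm", "arguments": {
  "moves": [
    [[0, -0.005, 0.03, 0, 0], [0.02, -0.01, 0.05, 0, 0], [0.04, -0.02, 0.05, 0, 0], [0.04, -0.02, 0.05, 0, 0]]
  ]
}}

```text
clock: 47.52
eef_pos: [0.5017, -0.406, 0.2572]
tool_rot: [0.749, 0.662, -0.013, -0.014]
ft_force: [0.8, 0.5, -0.8]
grip_width: -0.0001
grasp_force: 0.0
```

```bash
python3 mp.py | sed -n '1,20p'; python3 - <<'E'
from h import *
t=shot("top");g=cv2.cvtColor(t["color"],cv2.COLOR_RGB2GRAY);k=(g>195).astype(np.uint8);k[:176]=0;k[275:]=0
n,l,s,ce=cv2.connectedComponentsWithStats(k)
for i in range(1,n):
    if 90<s[i,4]<130: print(s[i].tolist(),p2w(t,ce[i],.045).round(3).tolist())
E
```

```text
t 47.52 tcp [ 0.5017 -0.406   0.2572] yaw of tool y -7.1 tilt [-0.038  0.004 -0.999] F [ 0.8  0.5 -0.8] w -0.0001
-1 [[321. 187.]]
0 [[340. 180.]]
1 [[361. 187.]]
tcp px [[317. 295.]]
150 44444454553fff#######################fff45555444444443343443
157 44444455554fff######################ffff55555555444444444334
164 44444555554fff######################ffff55555555444444444444
171 44445455554fff#########ffffd########ffff66555554444444444344
178 44444555554fff########ffffffe#######ffff66555555544444433443
185 44445545555fff########fffcdeefff####ffff66555555444444443333
192 44444555555fff#########ffffddfff####ffff66555545444444344334
199 44444555555fff######################fffe66555554444444343333
206 44444455555fff######################fff865555555444444433333
213 44444445554ffffffffffffffffeeee#####fff555555544444434333333
220 44344444555ffffffffffffffffffffffffffff455555544444443333333
227 444444444445555555555555555555555544444555555444444433333333
234 344444444445555555555655656566555555555555444444444433333333
241 333444444444455555555555555555555555555554544444443333333333
248 333344444444445555555555555555555555555544444444334333333333
[417, 191, 13, 14, 104] [[0.673, -0.383]]
[350, 192, 19, 11, 111] [[0.676, -0.18]]
[222, 195, 18, 9, 111] [[0.676, 0.224]]
[258, 195, 18, 9, 112] [[0.675, 0.112]]
[354, 202, 19, 12, 113] [[0.641, -0.192]]
[220, 206, 18, 9, 113] [[0.639, 0.229]]
[256, 206, 18, 9, 112] [[0.638, 0.117]]
[297, 235, 18, 8, 111] [[0.547, -0.01]]
[326, 240, 19, 12, 112] [[0.523, -0.102]]
[295, 246, 19, 9, 116] [[0.51, -0.006]]
[322, 250, 19, 12, 119] [[0.489, -0.089]]
```

The toggle is flipped, the three good holders are on the strip, and the bad ones are off it.

```bash
python3 -c "
from workcell import job
print(job.job_done())"
```

```text
the job is handed in; nothing more can be done
None
```

The job is handed in: of the five holders, the three good ones (block1, block2 and block5 in my left-to-right, +y to −y, order) are on the grey strip and the two jammed ones are off it. The blade is back in its stand, and the white box's toggle is flipped, on the third push, as two earlier passes went over the ball. One jammed holder shifted about 3 cm mid-run while the arm was elsewhere, and the judge's result has not come back.

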